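# Weigh the tile pails on the spring scale

### The arm

A 7-joint arm with a two-finger parallel gripper is mounted at the origin on a cart in front of the work surface, level with it; the furniture and walls round the work are solid. World frame = base frame: x ahead of the robot, y to its left, z up, the work surface at z = 0. Lengths are in mm, angles in rad, forces in N, time in s.
With the tool pointing down it reaches from about 400 to 875 mm from the base axis. Payload 4.4 kg.
Tool frame: the origin (TCP) lies where the fingers leave the gripper's body, on its centre line; the fingertips stand 73 mm ahead of it and the grasp point (between the pads) lies 54 mm ahead of it; z points along the fingers, y is the line along which they close (so a half turn about z gives the same grasp; the last joint's range is limited). The gripper opens to 85 mm and grips with 20 to 120 N. Pads are 22 mm wide; open, the fingers measure 114 mm over their backs; the gripper's body (76 mm by 85 mm) begins 54 mm behind the grasp point. The pads swing forward as they close: fully open they stand 13 mm farther back than shut.
Start: joints at [-1.256, 0.628, 0.038, 1.517, -0.027, 0.996, -0.02], TCP at [241.561, 603.461, 303.913] pointing down, gripper open.
Joint ranges: [-3.06, 3.06], [-0.37, 2.12], [-1.25, 1.32], [0.18, 2.47], [-1.1, 4.24], [0.23, 1.98], [-2.94, 2.94]. Speed limits (rad/s): [2.57, 2.57, 3.14, 3.14, 3.14, 3.14, 3.14].

### API

Orientations are given as [roll, pitch, yaw] about the fixed x, y, z axes, in that order (R = Rz(yaw) Ry(pitch) Rx(roll)).
In Python, from cell import ctrl gives the robot as it stands.
- The arm moves only by the tool send_rows, never from a script. Its argument "rows" is a list that holds one entry, the list of rows, each a list of 6 numbers: the shift along the tool's x, y, z in cm, then the turn, a rotation vector about the tool's x, y, z in rad. In form: [[[tx, ty, tz, wx, wy, wz], ...]]. A call has 1 to 10 rows; each row is the pose to reach, as a shift and turn from the pose commanded when the call began, along the tool's axes at that moment; what a row does not reach only later rows make up. A row lasts 1/10 s, in which the tool goes at most 50 mm and 8.59 degrees, less where a joint would pass 70% of its speed; a pose out of reach is approached as far as the arm can. A call with a gripper value outside its range is refused whole. "grip" is the closure in counts, from 0 (fully open) to 255 (shut), set as the call begins (left out, the last holds). The fingers move at their own pace and stop on an object; the grip force is fixed at half the most. Time passes only in rows, so rows that repeat a pose let the fingers close. It gives the time, the measured TCP pose, the force, the opening and the grip force at its end, in the units of the state.
- ctrl.read_state(): the state, without advancing time (a new reading comes with each control period).
- ctrl.get_image(name): name is "side" or "top"; returns a dict with "pixels" (400x640x3 uint8, red, green, blue), "fx", "fy", "cx", "cy" (pixels), "D" ([k1, k2, p1, p2, k3] as OpenCV has them; the pictures are not rectified), "extrinsics" (4x4, takes a point from camera to world coordinates). Camera axes: x right, y up, looking along -z (the intrinsics and any distortion apply to the point x, -y, -z); pixel columns grow to the right and rows downward; lengths in mm; the calibration is good to about 2 mm. A picture is of the moment at which its call begins. There is no depth.
- ctrl.finish_job(): hands the job in; it is judged then, once.
The state is a dict: "clock": time; "qpos": joint angles; "qd": joint speeds; "tau": joint torques, N m; "eef_pos": TCP position; "tool_rot": TCP orientation; "force": force on the tool from outside, world axes, zero at the start; "torque": the same for the moment, N m; "width": finger opening in mm; "gripper_force": force on a finger pad.
Only numpy, scipy, OpenCV 4.12 (cv2) and the standard library are available. Lean on these libraries where they do the work, as an engineer would, in place of code of your own. Each camera call takes 0.05 s, during which the arm holds its last target. There are 200 camera calls.

### The job

Take the empty pan off the spring scale's hook and stand it in the middle of the square cork mat, to free the hook. Then weigh the pails of tiles that are here one after another, the smallest first: hang each by its bail on the hook, let go and wait until it has hung still for two seconds, then stand it upright in the middle of the round cork mat of its size (small, medium, large). Leave the hook empty, and the lidded jars where they are.

Things in the scene. Friction and masses are not known exactly. Their poses are not given: they have to be found in the camera images.
- pail_small: the small steel pail of tile pieces, 60 mm across and 40 mm high to the rim, 153 mm high over all, about 240 g (may differ by a fifth). Origin at the centre of its underside, z up. Rigid 6 mm wire bail in the body's y-z plane, like a house gable, peak 65 mm above the rim; opening at least 46 mm wide, open along the body's x. May be absent.
- pail_small_eye (a point): on pail_small, 96.2 mm above its origin: where the middle of the hook's bar lies when the pail hangs
- pail_small_grip (a point): on pail_small, 141 mm above its origin: grip point, 12 mm under the top of a wooden block 20 mm (x) by 30 mm (y) by 40 mm tall, which stands 8 to 48 mm above the bail's peak. Pinch it from above across y, fingertips above the peak
- pail_medium: the medium steel pail of tile pieces, 80 mm across and 58 mm high to the rim, 171 mm high over all, about 380 g (may differ by a fifth). Origin at the centre of its underside, z up. Rigid 6 mm wire bail in the body's y-z plane, like a house gable, peak 65 mm above the rim; opening at least 46 mm wide, open along the body's x. May be absent.
- pail_medium_eye (a point): on pail_medium, 114.2 mm above its origin: where the middle of the hook's bar lies when the pail hangs
- pail_medium_grip (a point): on pail_medium, 159 mm above its origin: grip point, 12 mm under the top of a wooden block 20 mm (x) by 30 mm (y) by 40 mm tall, which stands 8 to 48 mm above the bail's peak. Pinch it from above across y, fingertips above the peak
- pail_large: the large steel pail of tile pieces, 100 mm across and 76 mm high to the rim, 189 mm high over all, about 540 g (may differ by a fifth). Origin at the centre of its underside, z up. Rigid 6 mm wire bail in the body's y-z plane, like a house gable, peak 65 mm above the rim; opening at least 46 mm wide, open along the body's x. May be absent.
- pail_large_eye (a point): on pail_large, 132.2 mm above its origin: where the middle of the hook's bar lies when the pail hangs
- pail_large_grip (a point): on pail_large, 177 mm above its origin: grip point, 12 mm under the top of a wooden block 20 mm (x) by 30 mm (y) by 40 mm tall, which stands 8 to 48 mm above the bail's peak. Pinch it from above across y, fingertips above the peak
- pan: a shallow empty steel pan, 90 mm across and 18 mm high to the rim, 131 mm high over all, about 150 g; it hangs on the hook at the start. Origin at the centre of its underside, z up. Rigid 6 mm wire bail in the body's y-z plane, like a house gable, peak 65 mm above the rim; opening at least 46 mm wide, open along the body's x.
- pan_eye (a point): on the pan, 74.2 mm above its origin: where the middle of the hook's bar lies when the pan hangs
- pan_grip (a point): on the pan, 119 mm above its origin: grip point, 12 mm under the top of a wooden block 20 mm (x) by 30 mm (y) by 40 mm tall, which stands 8 to 48 mm above the bail's peak. Pinch it from above across y, fingertips above the peak
- scale_stand: fixed stand of the spring scale: grey foot (x = 90 to 220 mm), column 285 mm high at x = 155 mm. Origin on the table right under the hook's seat. The hook points along the stand's -x, towards the robot; nothing stands above it. Bails go on over its tip, moving along the stand's +x, the pail's x axis along the stand's x (either way round)
- scale_hook (a joint): how far the sprung hook has sunk, m: 0 when empty, up to its stop at 0.065. Spring about 150 N/m, lightly damped: it bobs for two or three seconds after a load is let go (the pails sink it about 16, 25 and 35 mm).
- hook_seat (a point): middle of the hook's 8 mm bar at its lowest point, where bails rest; 212 mm above the table when empty, sinks with the hook. In front the bar rises to its tip, 28 mm ahead of the seat and 18 mm higher; behind it rises too, to 20 mm higher from 32 mm behind the seat on to the column
- mat_small: round cork mat for the small pail, 86 mm across, 3 mm thick, fixed to the table. Origin at the centre of its underside
- mat_medium: round cork mat for the medium pail, 106 mm across, 3 mm thick, fixed to the table. Origin at the centre of its underside
- mat_large: round cork mat for the large pail, 126 mm across, 3 mm thick, fixed to the table. Origin at the centre of its underside
- mat_square: square cork mat for the pan, 115 mm by 115 mm, 3 mm thick, fixed to the table. Origin at the centre of its underside
- jar_gold: small lidded glass jar, 49 mm across, 66 mm high, in front of the scale, to be left alone. Origin at the centre of its underside
- jar_aqua: lidded glass jar, 55 mm across, 74 mm high, to the left of the scale, to be left alone. Origin at the centre of its underside
There are look-alikes about, which are no part of the job. What is shaped like the mat_square but pink is not meant. What is shaped like the mat_large but pink is not meant.

How it is judged:
By the outcome, as a careful person would: the job done as asked, in the order asked, and still so for the second after the job is handed in, with the robot touching nothing.
Of pail_small, pail_medium, pail_large only 2 to 3 are there at a start; the rules pass over those that are not, and their reading is None.
At some moment in a run one of pail_small, pail_medium, pail_large may be knocked a few centimetres aside while the robot is not near it.
It also fails if it takes over 210 s, if anything falls off the work surface, if the arm or the gripper's body presses on something with over 40 N, if the wrist force passes 120 N, or if a joint passes its speed limit or range.

## Working session

There is one attempt and no reset: what is moved stays moved. The work goes in short steps, Python scripts to look and compute and a tool call to move; the robot and the scene stay as the last step left them, time stands still between calls to the robot, and variables do not carry over. Pictures are saved under pics/ and viewed, at most 14 in all, crops included, and the job is handed in when it is done.

Besides the shell and the picture viewer there is one more tool, called as name(argument=value, ...) on one line, values as JSON. send_rows: Moves the arm, as the interface text tells. Its arguments: {"type":"object","properties":{"rows":{"type":"array","items":{"type":"array","items":{"type":"array","items":{"type":"number"}}}},"grip":{"type":"number"}},"required":["rows"]}

```bash
mkdir -p pics; ls
cat > h.py <<'E'
import numpy as np, cv2, json
from cell import ctrl
from scipy.spatial.transform import Rotation as R
def snap(n,f=None):
    im=ctrl.get_image(n); p=np.array(im['pixels'])
    if f: cv2.imwrite('pics/'+f,p[:,:,::-1])
    return im
def par(im): return np.array([[im['fx'],0,im['cx']],[0,im['fy'],im['cy']],[0,0,1.]]),np.array(im['D'],float),np.array(im['extrinsics'],float)
def ray(im,u,v):
    K,D,E=par(im); x,y=cv2.undistortPoints(np.array([[[u,v]]],float),K,D)[0,0]
    return E[:3,3],E[:3,:3]@np.array([x,-y,-1.])
def onz(im,u,v,z):
    o,d=ray(im,u,v); return o+d*(z-o[2])/d[2]
def proj(im,P):
    K,D,E=par(im); c=(np.atleast_2d(np.array(P,float))-E[:3,3])@E[:3,:3]; c=c*[1,-1,-1]
    return cv2.projectPoints(c,np.zeros(3),np.zeros(3),K,D)[0][:,0]
E
python3 - <<'E'
from h import *
for n in('side','top'):
    im=snap(n,n+'0.png'); print(n,im['fx'],im['D'],np.round(im['extrinsics'],3).tolist())
    
s=ctrl.read_state(); print({k:np.round(v,3).tolist() for k,v in s.items()})
E
```

```text
pics
side 377.6488244818591 [0.00439381 0.         0.         0.         0.        ] [[0.884, 0.293, -0.365, 17.874], [-0.468, 0.554, -0.689, -1085.192], [-0.0, 0.779, 0.627, 977.65], [0.0, 0.0, 0.0, 1.0]]
top 365.319846872191 [-0.01903426  0.          0.          0.          0.        ] [[0.022, 0.997, -0.079, 366.4], [-1.0, 0.021, -0.008, -174.812], [-0.006, 0.08, 0.997, 1607.748], [0.0, 0.0, 0.0, 1.0]]
{'clock': 0.1, 'qpos': [-1.256, 0.629, 0.038, 1.518, -0.027, 0.996, -0.02], 'qd': [-0.001, 0.001, -0.0, -0.002, -0.001, 0.0, 0.0], 'tau': [0.003, -56.453, 1.23, -19.397, 0.011, 0.005, -0.0], 'eef_pos': [241.372, 603.042, 303.056], 'tool_rot': [-3.14, -0.0, 2.761], 'force': [0.118, 0.131, -0.015], 'torque': [0.017, 0.029, -0.013], 'gripper_force': 0.0, 'width': 85.371}
```

View pics/side0.png

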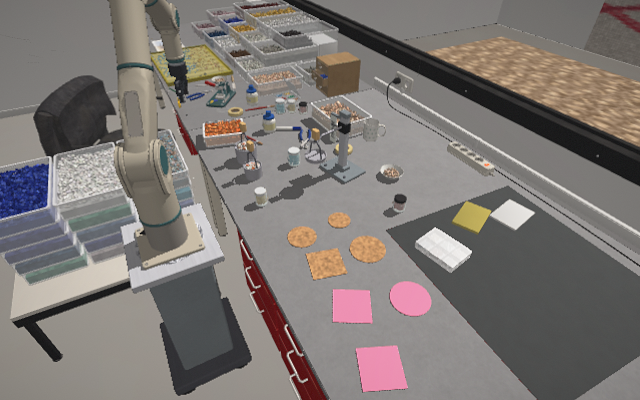

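View pics/top0.png

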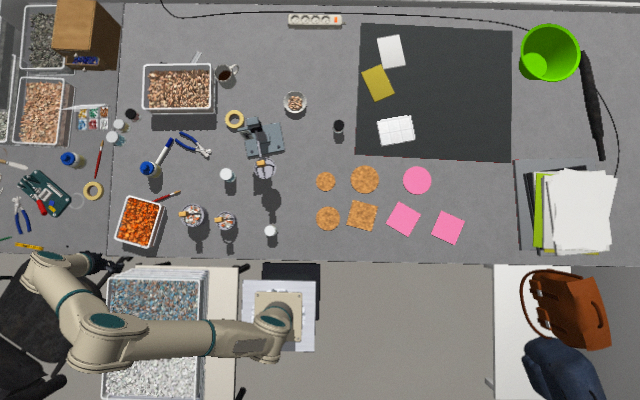

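Side view: scale near (345,150), two pails near (253,165) and (243,150), and mats around (300-370,220-265). In the top view the pails are at (193,215) and (227,221), the pan is on the hook at (265,168), and the cork mats are at (326,181), (365,179), (327,218) and (362,215).

Run:
```python
from h import *
t=snap('top');s=snap('side')
p=np.array(t['pixels'])[:,:,::-1]; q=np.array(s['pixels'])[:,:,::-1]
a=cv2.resize(p[105:250,165:300],None,fx=4,fy=4,interpolation=cv2.INTER_CUBIC)
cv2.imwrite('pics/tc.png',a)
b=cv2.resize(q[95:215,225:385],None,fx=5,fy=5,interpolation=cv2.INTER_CUBIC)
cv2.imwrite('pics/sc.png',b)
for im,box in((t,(300,400,160,240)),(s,(280,395,205,285))):
    px=np.array(im['pixels'])
    hsv=cv2.cvtColor(px,cv2.COLOR_RGB2HSV)
    m=((hsv[...,0]>8)&(hsv[...,0]<22)&(hsv[...,1]>90)).astype(np.uint8)
    mm=np.zeros_like(m); x0,x1,y0,y1=box; mm[y0:y1,x0:x1]=m[y0:y1,x0:x1]
    mm=cv2.morphologyEx(mm,cv2.MORPH_CLOSE,np.ones((5,5)))
    n,l,st,c=cv2.connectedComponentsWithStats(mm)
    for i in range(1,n):
        if st[i,4]>60:
            cs,_=cv2.findContours((l==i).astype(np.uint8),cv2.RETR_EXTERNAL,cv2.CHAIN_APPROX_NONE)
            P=np.array([onz(im,*k[0],3.)[:2] for k in cs[0]],np.float32)
            print(np.round(c[i]),cv2.minAreaRect(P),np.round(P.mean(0)))
```

```text
[364. 179.] ((602.5464477539062, -366.35333251953125), (125.06593322753906, 119.61238098144531), 0.8307321667671204) [ 602. -366.]
[325. 181.] ((589.7854614257812, -191.65541076660156), (80.3316650390625, 79.73794555664062), 1.2186331748962402) [ 590. -192.]
[362. 215.] ((442.0491638183594, -355.33544921875), (115.26001739501953, 115.18934631347656), 75.88858795166016) [ 442. -356.]
[327. 218.] ((424.1343994140625, -206.01324462890625), (100.96576690673828, 101.0364761352539), 1.2332266569137573) [ 426. -206.]
[339. 220.] ((589.7174682617188, -193.259033203125), (78.12654113769531, 80.98939514160156), 62.10322570800781) [ 590. -193.]
[301. 237.] ((425.62152099609375, -205.76083374023438), (102.4479751586914, 101.90119934082031), 26.69353675842285) [ 426. -206.]
[367. 249.] ((603.3710327148438, -367.0511169433594), (121.18108367919922, 122.51073455810547), 38.48191452026367) [ 602. -367.]
[325. 264.] ((442.2112121582031, -355.75177001953125), (114.34194946289062, 114.55776977539062), 75.6751708984375) [ 441. -358.]
```

View pics/tc.png

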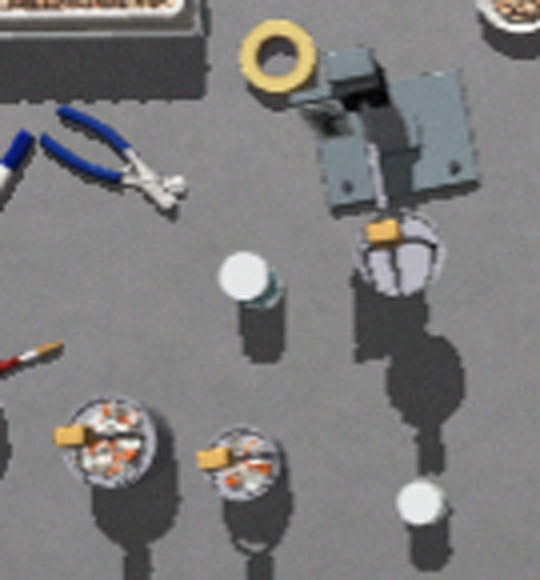

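View pics/sc.png

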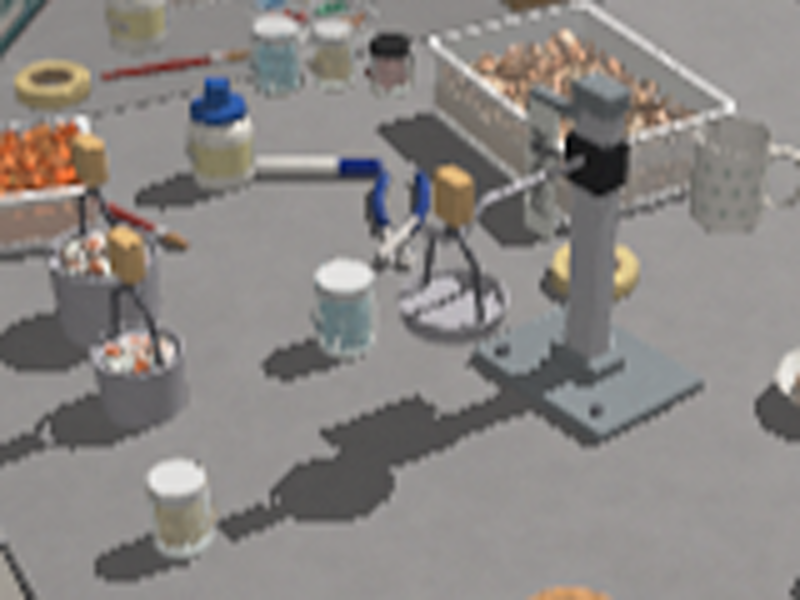

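Top crop (4×): pail rims are centred near crop (112,442) and (243,465). Their sizes of about 97 and 82 mm make them the large and medium pails, so the small one is absent. The foot's near edge runs from (333,213) to (478,183), so the stand is yawed about 12°. The side crop shows the pan's bail on the hook with the block at (453,195). Next I'll fit the poses.

```bash
cat >> h.py <<'E'
from scipy.optimize import least_squares
def omask(im,box):
    px=np.array(im['pixels']); hsv=cv2.cvtColor(px,cv2.COLOR_RGB2HSV)
    m=((hsv[...,0]>12)&(hsv[...,0]<24)&(hsv[...,1]>100)&(hsv[...,2]>90)).astype(np.uint8)
    x0,x1,y0,y1=box; mm=np.zeros_like(m); mm[y0:y1,x0:x1]=m[y0:y1,x0:x1]
    n,l,st,c=cv2.connectedComponentsWithStats(mm); i=1+np.argmax(st[1:,4]); return (l==i).astype(np.uint8),c[i],st[i]
def boxpts(x,y,z,yaw):
    g=np.array([[a*10,b*15,c*20] for a in(-1,1) for b in(-1,1) for c in(-1,1)])
    return g@R.from_euler('z',yaw).as_matrix().T+[x,y,z]
def blockfit(obs,z=None,yaw=0.):
    "obs: list of (im,box); centroid fit of the block silhouette; returns x,y,z centre"
    ob=[(im,omask(im,b)) for im,b in obs]
    def f(v):
        r=[]
        for im,(m,c,st) in ob:
            h=cv2.convexHull(proj(im,boxpts(v[0],v[1],v[2] if z is None else z,yaw)).astype(np.float32)); M=cv2.moments(h)
            r+=[M['m10']/M['m00']-c[0],M['m01']/M['m00']-c[1]]
        return r
    s=least_squares(f,[550,100,150 if z is None else z],x_scale=[100,100,100])
    return s.x,np.round(s.fun,2),[o[1][2][4] for o in ob]
E
python3 - <<'E'
from h import *
t=snap('top');s=snap('side')
for nm,tb,sb,z in(('large',(175,192,208,220),(236,250,118,135),None),('med',(210,224,213,224),(243,256,137,154),None),('pan',(254,268,158,168),(308,322,124,144),None)):
    print(nm,blockfit([(t,tb),(s,sb)],z), blockfit([(t,tb)],{'large':169,'med':151,'pan':248.8}[nm]))
tc=lambda u,v:(165+(u-1.5)/4,105+(v-1.5)/4)
print('rimL',onz(t,*tc(112,442),76),'rimM',onz(t,*tc(243,465),58))
print('foot',[np.round(onz(t,*tc(*k),10)[:2]).tolist() for k in((333,213),(478,183),(460,70))])
sc=lambda u,v:(225+(u-2)/5,95+(v-2)/5)
print('footS',[np.round(onz(s,*sc(*k),10)[:2]).tolist() for k in((474,355),(597,437),(703,382))])
print('jars',onz(t,*tc(245,276),74),onz(t,*tc(421,502),66))
for n,c,z,r in(('rimL',onz(t,*tc(112,442),76),76,50),('rimM',onz(t,*tc(243,465),58),58,40)):
    a=np.arange(0,6.3,.1); 
    P=proj(s,np.c_[c[0]+r*np.cos(a),c[1]+r*np.sin(a),0*a+z]); print(n,'side crop bbox',(P.min(0)-[225,95])*5,(P.max(0)-[225,95])*5)
E
```

```text
large (array([564.46798738, 253.54782789, 183.74106679]), array([ 30.62, -35.07,  39.98,   1.9 ]), [np.int32(33), np.int32(52)]) (array([403.9989298, 100.       , 169.       ]), array([68.65,  6.63]), [np.int32(33)])
med (array([398.00064378, 185.85734823, 180.29587474]), array([9.76, 2.16, 1.21, 0.17]), [np.int32(38), np.int32(55)]) (array([550., 100., 151.]), array([ 34.42, -34.99]), [np.int32(38)])
pan (array([610.42415311,  80.35603596, 205.69444722]), array([-4.58,  4.66, -5.03,  5.89]), [np.int32(41), np.int32(71)]) (array([588.2427199, 100.       , 248.8      ]), array([-12.01,   8.36]), [np.int32(41)])
rimL [423.11219771 363.59553691  76.        ] rimM [402.43801974 228.72456122  58.        ]
foot [[685.0, 153.0], [722.0, -7.0], [850.0, 17.0]]
footS [[693.0, 151.0], [727.0, -6.0], [852.0, 19.0]]
jars [602.63624217 230.90643724  74.        ] [367.49715193  36.93579576  66.        ]
rimL side crop bbox [ 43.13282254 225.58541038] [154.73901502 283.80079319]
rimM side crop bbox [ 84.82537228 325.25464963] [178.84458289 378.10910529]
```

```bash
sed -i 's/x_scale=\[100,100,100\])/x_scale=[100,100,100],diff_step=1e-2)/' h.py
python3 - <<'E'
from h import *
t=snap('top');s=snap('side')
B={'large':((175,192,208,220),(236,250,118,135)),'med':((210,224,213,224),(243,256,137,154)),'pan':((254,268,158,168),(308,322,124,144))}
for nm,(tb,sb) in B.items():
    z={'large':169,'med':151,'pan':248.8-9.8}[nm]
    print(nm,blockfit([(t,tb),(s,sb)]),blockfit([(t,tb),(s,sb)],z))
    m=omask(t,tb)[0]; c=cv2.findContours(m,0,1)[0][0]; print(cv2.minAreaRect(c))
# foot fit: size unknown in y; edge directions
a=np.array([689,152.]);b=np.array([724.5,-6.5]);c=np.array([851,18.])
d=(c-b);e=(a-b);print('yaw',np.degrees(np.arctan2(d[1],d[0])),np.degrees(np.arctan2(e[1],e[0]))-90,np.linalg.norm(d),np.linalg.norm(e))
yaw=np.radians(11.8);ux=np.array([np.cos(yaw),np.sin(yaw)])
print('seat',(a+b)/2-90*ux,'seat from far',(c+e/2)-220*ux)
E
```

```text
large (array([424.43188115, 372.47701137, 170.88672829]), array([ 0.06, -0.16, -0.18,  0.01]), [np.int32(34), np.int32(51)]) (array([424.67172668, 373.62587584, 169.        ]), array([-0.05, -0.2 , -0.16,  0.27]), [np.int32(34), np.int32(51)])
((182.0, 213.5), (5.0, 6.0), 90.0)
med (array([406.74620947, 232.96357627, 153.08879536]), array([ 0.02, -0.06, -0.07,  0.  ]), [np.int32(36), np.int32(55)]) (array([407.01461533, 234.10540523, 151.        ]), array([-0.11, -0.12, -0.05,  0.29]), [np.int32(36), np.int32(55)])
((218.4117889404297, 219.1470947265625), (4.850712299346924, 8.00367546081543), 75.96376037597656)
pan (array([621.837405  ,  57.48929634, 240.87103241]), array([-0.08,  0.17,  0.19, -0.02]), [np.int32(41), np.int32(71)]) (array([622.38322243,  58.33594475, 239.        ]), array([-0.22,  0.12,  0.21,  0.27]), [np.int32(41), np.int32(71)])
((260.0, 162.5), (5.0, 8.0), 90.0)
yaw 10.961104032021247 12.624460006787984 128.85068878356842 162.4269066380321
seat [618.65193501  54.34535533] seat from far [617.89917447  52.26086859]
```

```bash
cat > plan.py <<'E'
import sys
from h import *
# args: groups x,y,z,yawdeg ; prints each shift relative to previous (first relative to measured)
s=ctrl.read_state(); print('clk',round(s['clock'],1),np.round(s['eef_pos'],1),np.round(np.degrees(s['tool_rot']),1),'w',round(s['width'],1),'F',np.round(s['force'],1),'q',np.round(s['qpos'],2))
P=np.array(s['eef_pos'],float); Q=R.from_euler('xyz',s['tool_rot'])
for a in sys.argv[1:]:
    x,y,z,w=map(float,a.split(','))
    T=R.from_euler('xyz',[np.pi,0,np.radians(w)]); 
    print(a,np.round(Q.inv().apply(np.array([x,y,z])-P)/10,2),np.round((Q.inv()*T).as_rotvec(),3))
    P=np.array([x,y,z]);Q=T
E
python3 plan.py 241.4,603,400,158.2 500,320,400,191.8 622,58,400,191.8 622,58,330,191.8
```

```text
clk 0.4 [241.5 603.4 303.8] [-180.    -0.   158.2] w 85.1 F [-0.3 -0.1 -0.5] q [-1.26  0.63  0.04  1.52 -0.03  1.   -0.02]
241.4,603,400,158.2 [-0.01 -0.04 -9.62] [-0. -0. -0.]
500,320,400,191.8 [-34.52 -16.67  -0.  ] [ 0.     0.    -0.586]
622,58,400,191.8 [ -6.58 -28.14  -0.  ] [0. 0. 0.]
622,58,330,191.8 [-0. -0.  7.] [0. 0. 0.]
```

send_rows(rows=[[[0,0,-5,0,0,0],[0,0,-9.6,0,0,0],[0,0,-9.6,0,0,0]]])

```text
clock: 0.7
eef_pos: [242.8, 606.0, 407.3]
tool_rot: [3.128, -0.0, 2.76]
force: [0.1, 0.8, 0.8]
width: 85.3
gripper_force: 0.0
```

send_rows(rows=[[[-4,-2,0,0,0,-0.07],[-8,-4,0,0,0,-0.14],[-12,-6,0,0,0,-0.21],[-16,-8,0,0,0,-0.28],[-20,-10,0,0,0,-0.35],[-24,-12,0,0,0,-0.42],[-28,-14,0,0,0,-0.49],[-32,-16,0,0,0,-0.56],[-34.5,-16.7,0,0,0,-0.586],[-34.5,-16.7,0,0,0,-0.586]]])

```text
clock: 1.7
eef_pos: [503.5, 315.5, 399.5]
tool_rot: [-3.139, 0.001, -2.944]
force: [0.1, -0.1, -0.3]
width: 85.1
gripper_force: 0.0
```

```bash
python3 plan.py 622,58,400,191.8 622,58,330,191.8 622,58,298,191.8
```

```text
clk 1.7 [503.5 315.5 399.5] [-1.798e+02  1.000e-01 -1.687e+02] w 85.1 F [ 0.1 -0.1 -0.3] q [-0.58  0.46 -0.04  1.55  0.02  1.14  1.14]
622,58,400,191.8 [ -6.58 -27.57   0.04] [-0.003  0.001 -0.009]
622,58,330,191.8 [-0. -0.  7.] [0. 0. 0.]
622,58,298,191.8 [-0.  -0.   3.2] [0. 0. 0.]
```

send_rows(rows=[[[-1,-4,0,0,0,0],[-2,-8,0,0,0,0],[-3,-12,0,0,0,0],[-4,-16,0,0,0,0],[-5,-20,0,0,0,0],[-6,-24,0,0,0,0],[-6.6,-27.8,0,0,0,0],[-6.6,-27.8,0,0,0,0],[-6.6,-27.8,0,0,0,0],[-6.6,-27.8,0,0,0,0]]])

```text
clock: 2.7
eef_pos: [620.5, 63.7, 399.7]
tool_rot: [3.14, -0.0, -2.934]
force: [0.2, 0.1, 0.4]
width: 85.4
gripper_force: 0.0
```

```bash
python3 plan.py 622,58,330,191.8 622,58,298,191.8
```

```text
clk 2.7 [620.5  63.7 399.7] [ 179.9   -0.  -168.1] w 85.4 F [0.2 0.1 0.4] q [-0.15  0.51  0.    1.46 -0.    1.17  1.63]
622,58,330,191.8 [-0.04 -0.6   6.97] [ 0.002 -0.     0.002]
622,58,298,191.8 [-0.  -0.   3.2] [0. 0. 0.]
```

send_rows(rows=[[[0,-0.6,2,0,0,0],[0,-0.6,4,0,0,0],[0,-0.6,6,0,0,0],[0,-0.6,8,0,0,0],[0,-0.6,9.2,0,0,0],[0,-0.6,10.2,0,0,0],[0,-0.6,10.2,0,0,0],[0,-0.6,10.2,0,0,0]]])

```text
clock: 3.5
eef_pos: [622.5, 56.0, 298.4]
tool_rot: [3.142, 0.001, -2.936]
force: [0.4, 0.6, 0.3]
width: 85.1
gripper_force: 0.0
```

```bash
python3 plan.py
python3 - <<'E'
from h import *
t=snap('top');s=snap('side')
a=cv2.resize(np.array(t['pixels'])[130:200,225:305],None,fx=5,fy=5,interpolation=2)
b=cv2.resize(np.array(s['pixels'])[90:160,275:355],None,fx=5,fy=5,interpolation=2)
cv2.imwrite('pics/g1.png',np.hstack([a,b])[:,:,::-1])
E
```

```text
clk 3.5 [622.5  56.  298.4] [ 1.800e+02  1.000e-01 -1.682e+02] w 85.1 F [0.4 0.6 0.3] q [-0.13  0.6   0.    1.6  -0.    0.95  1.64]
```

View pics/g1.png

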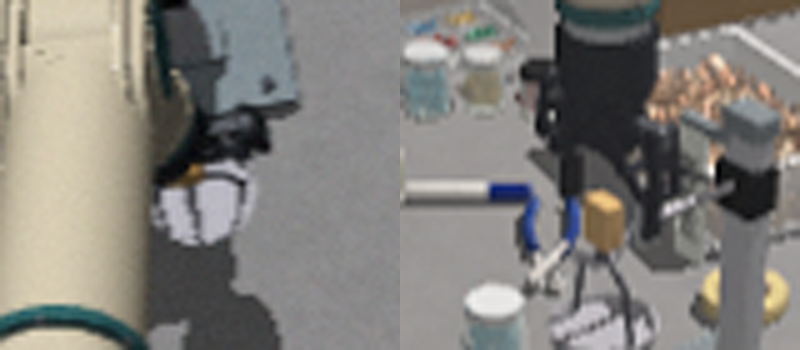

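Run:
```python
from h import *
s=snap('side');t=snap('top')
print((proj(s,[[622.5,56,244],[622.5,56,259],[622.5,56,219]])-[275,90])*5+[400,0])
print(blockfit([(s,(308,325,120,144))],239,0.2))
```

```text
[[602.64065615 214.31469957]
 [602.64360112 197.18307573]
 [602.63583232 242.38305545]]
(array([622.63720881,  60.54728446, 239.        ]), array([0., 0.]), [np.int32(71)])
```

Left: the pan under the gripper. Right: the block at crop (605,220) lies between the fingers at (570,180) and (655,200), as projected. Closing.

send_rows(rows=[[[0,0,0,0,0,0],[0,0,0,0,0,0],[0,0,0,0,0,0],[0,0,0,0,0,0],[0,0,0,0,0,0],[0,0,0,0,0,0],[0,0,0,0,0,0],[0,0,0,0,0,0]]], grip=255)

```text
clock: 4.5
eef_pos: [622.3, 55.6, 297.9]
tool_rot: [3.142, 0.0, -2.936]
force: [-0.7, 0.1, 0.1]
width: 29.2
gripper_force: 61.9
```

send_rows(rows=[[[0,0,-0.6,0,0,0],[0,0,-1.2,0,0,0],[0,0,-1.8,0,0,0],[0,0,-2.4,0,0,0],[0,0,-3,0,0,0],[0,0,-3.6,0,0,0],[0,0,-3.6,0,0,0],[0,0,-3.6,0,0,0]]])

```text
clock: 5.3
eef_pos: [622.2, 55.6, 334.0]
tool_rot: [-3.142, 0.0, -2.936]
force: [0.3, -0.5, -1.6]
width: 29.4
gripper_force: 62.0
```

```bash
python3 plan.py
python3 - <<'E'
from h import *
s=snap('side')
b=cv2.resize(np.array(s['pixels'])[80:170,275:365],None,fx=6,fy=6,interpolation=2)
cv2.imwrite('pics/g2.png',b[:,:,::-1])
E
```

```text
clk 5.3 [622.2  55.6 334. ] [-180.     0.  -168.2] w 29.4 F [ 0.3 -0.5 -1.6] q [-0.14  0.56  0.    1.56 -0.    1.02  1.64]
```

View pics/g2.png

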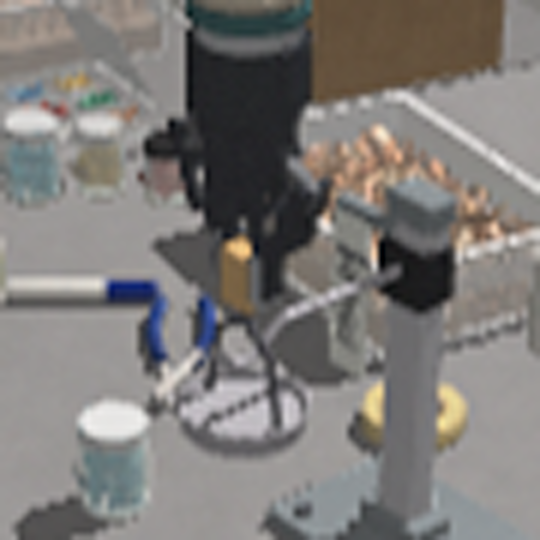

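The pan is lifted, its weight shows 1.6 N, and the hook's bar passes free through the bail at (290,320). Backing off.

send_rows(rows=[[[0.6,0,0,0,0,0],[1.2,0,0,0,0,0],[2,0,0,0,0,0],[3,0,0,0,0,0],[4,0,0,0,0,0],[5,0,0,0,0,0],[6.5,0,0,0,0,0],[8,0,0,0,0,0],[9.5,0,0,0,0,0],[10,0,0,0,0,0]]])

```text
clock: 6.35
eef_pos: [522.5, 34.7, 334.1]
tool_rot: [-3.142, -0.001, -2.937]
force: [-0.1, 0.2, -1.2]
width: 29.5
gripper_force: 62.0
```

```bash
python3 plan.py 442,-356,334,150 442,-356,173,150
```

```text
clk 6.3 [522.5  34.7 334.1] [-1.800e+02 -1.000e-01 -1.683e+02] w 29.5 F [-0.1  0.2 -1.2] q [-0.12  0.41 -0.    1.83  0.    0.9   1.66]
442,-356,334,150 [ 1.582e+01 -3.662e+01  3.000e-02] [-0.    -0.001  0.728]
442,-356,173,150 [ 0.  -0.  16.1] [0. 0. 0.]
```

send_rows(rows=[[[1.6,-3.7,0,0,0,0.07],[3.2,-7.3,0,0,0,0.15],[4.8,-11,0,0,0,0.22],[6.4,-14.6,0,0,0,0.29],[8,-18.3,0,0,0,0.36],[9.5,-22,0,0,0,0.44],[11.1,-25.6,0,0,0,0.51],[12.7,-29.3,0,0,0,0.58],[14.3,-33,0,0,0,0.65],[15.8,-36.6,0,0,0,0.728]]])

```text
clock: 7.35
eef_pos: [443.8, -357.1, 334.1]
tool_rot: [-3.141, 0.001, 2.616]
force: [1.5, -0.0, -1.7]
width: 28.8
gripper_force: 62.0
```

send_rows(rows=[[[0,0,0,0,0,0],[0,0,0,0,0,0],[0,0,0,0,0,0],[0,0,0,0,0,0]]])

```text
clock: 7.75
eef_pos: [445.0, -353.8, 333.9]
tool_rot: [3.141, -0.0, 2.621]
force: [-0.7, -0.5, -1.5]
width: 29.3
gripper_force: 62.0
```

```bash
python3 plan.py 442,-356,190,150 442,-356,173,150;  python3 - <<'E'
from h import *
s=snap('side','pc.png')
print(proj(s,[ctrl.read_state()['eef_pos']-np.array([0,0,54]),[442,-356,160]]))
b=cv2.resize(np.array(s['pixels'])[170:290,265:385],None,fx=5,fy=5,interpolation=2)
cv2.imwrite('pics/g3.png',b[:,:,::-1])
E
```

```text
clk 7.8 [ 445.  -353.8  333.9] [179.9  -0.  150.2] w 29.3 F [-0.7 -0.5 -1.5] q [ 0.46  0.49  0.25  1.72 -0.14  0.95  1.81]
442,-356,190,150 [ 0.15 -0.35 14.39] [ 0.001 -0.     0.003]
442,-356,173,150 [ 0.  -0.   1.7] [0. 0. 0.]
[[327.58121869 198.72064146]
 [326.29627077 229.26491101]]
```

View pics/g3.png

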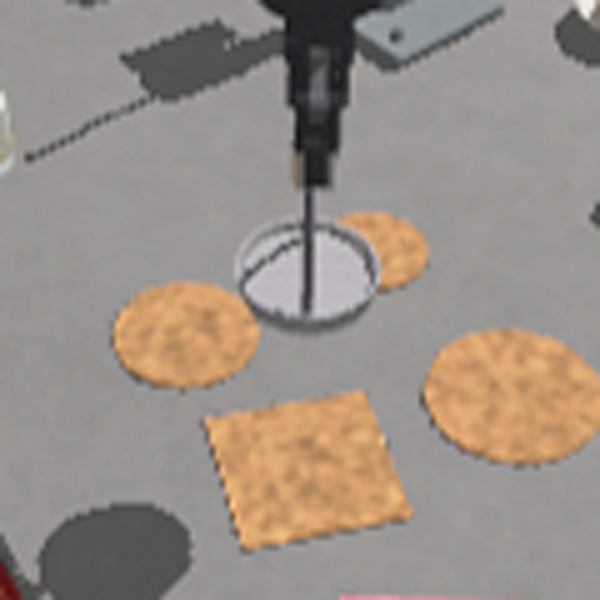

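The pan hangs level, with its rim at crop x 235–382 and y 214–325 (approx.). The square mat is centred near (308,470).

Run:
```python
from h import *
s=snap('side'); e=ctrl.read_state()['eef_pos']
a=np.arange(0,6.3,.05)
P=(proj(s,np.c_[e[0]+45*np.cos(a),e[1]+45*np.sin(a),0*a+e[2]-170+18])-[265,170])*5
B=(proj(s,np.c_[e[0]+45*np.cos(a),e[1]+45*np.sin(a),0*a+e[2]-170])-[265,170])*5
print(P.min(0),P.max(0),B.max(0))
```

```text
[236.30035497 218.21889106] [383.19750833 319.18083797] [381.93277297 340.56446521]
```

send_rows(rows=[[[0.2,-0.2,3,0,0,0],[0.2,-0.2,7,0,0,0],[0.2,-0.2,10,0,0,0],[0.2,-0.2,12,0,0,0],[0.2,-0.2,13.5,0,0,0],[0.2,-0.2,14.4,0,0,0],[0.2,-0.2,14.9,0,0,0],[0.2,-0.2,14.9,0,0,0]]])

```text
clock: 8.65
eef_pos: [441.7, -355.8, 184.8]
tool_rot: [3.142, -0.0, 2.619]
force: [0.2, 0.2, -1.6]
width: 29.2
gripper_force: 62.0
```

```bash
python3 plan.py 442,-356,173,150
```

```text
clk 8.7 [ 441.7 -355.8  184.8] [180.   -0.  150.1] w 29.2 F [ 0.2  0.2 -1.6] q [ 0.51  0.68  0.19  1.86 -0.2   0.62  1.87]
442,-356,173,150 [-0.04  0.    1.18] [ 0.    -0.     0.001]
```

send_rows(rows=[[[0,0,0.3,0,0,0],[0,0,0.6,0,0,0],[0,0,0.8,0,0,0],[0,0,1.0,0,0,0],[0,0,1.0,0,0,0]]])

```text
clock: 9.15
eef_pos: [441.4, -355.9, 174.7]
tool_rot: [3.142, -0.0, 2.619]
force: [-1.0, 0.2, -2.3]
width: 29.0
gripper_force: 62.0
```

send_rows(rows=[[[0,0,0.1,0,0,0],[0,0,0.1,0,0,0]]])

```text
clock: 9.35
eef_pos: [441.5, -356.0, 173.8]
tool_rot: [3.142, -0.0, 2.619]
force: [0.1, 0.2, -1.0]
width: 29.3
gripper_force: 62.0
```

send_rows(rows=[[[0,0,0.1,0,0,0],[0,0,0.1,0,0,0]]])

```text
clock: 9.55
eef_pos: [441.6, -356.1, 173.4]
tool_rot: [3.142, 0.0, 2.619]
force: [-0.8, 0.9, 2.8]
width: 29.0
gripper_force: 62.6
```

Contact came at TCP z 173.4, as predicted. Releasing.

send_rows(rows=[[[0,0,-0.1,0,0,0],[0,0,-0.1,0,0,0],[0,0,-0.1,0,0,0],[0,0,-0.1,0,0,0],[0,0,-0.1,0,0,0],[0,0,-0.1,0,0,0]]], grip=0)

```text
clock: 10.15
eef_pos: [441.5, -356.0, 173.8]
tool_rot: [3.142, -0.0, 2.619]
force: [0.3, 0.6, -0.5]
width: 85.3
gripper_force: 0.0
```

send_rows(rows=[[[0,0,-1.5,0,0,0],[0,0,-4,0,0,0],[0,0,-7,0,0,0],[0,0,-11,0,0,0],[0,0,-14,0,0,0],[0,0,-15,0,0,0],[0,0,-15,0,0,0]]])

```text
clock: 10.85
eef_pos: [441.9, -356.4, 325.1]
tool_rot: [-3.141, 0.003, 2.619]
force: [-0.2, -0.2, -0.6]
width: 85.6
gripper_force: 0.0
```

```bash
python3 plan.py 450,-60,320,170 407,233,320,188;  python3 - <<'E'
from h import *
t=snap('top');s=snap('side','a1.png')
B={'large':((175,192,208,220),(236,250,118,135)),'med':((210,224,213,224),(243,256,137,154))}
for n,(tb,sb) in B.items(): print(n,blockfit([(t,tb),(s,sb)],{'large':169,'med':151}[n],.1))
b=cv2.resize(np.array(s['pixels'])[195:295,275:375],None,fx=4,fy=4,interpolation=2)
c=cv2.resize(np.array(s['pixels'])[110:190,225:325],None,fx=4,fy=4,interpolation=2)
cv2.imwrite('pics/g4.png',np.vstack([b,c])[:,:,::-1])
E
```

```text
clk 10.8 [ 441.9 -356.4  325.1] [-180.     0.2  150. ] w 85.6 F [-0.2 -0.2 -0.6] q [ 0.46  0.49  0.25  1.73 -0.15  0.93  1.82]
450,-60,320,170 [14.1  26.08  0.47] [-0.001  0.003 -0.348]
407,233,320,188 [ 9.32 28.11  0.  ] [ 0.     0.    -0.314]
large (array([424.86624825, 373.73338957, 169.        ]), array([-0.04, -0.18, -0.15,  0.23]), [np.int32(33), np.int32(53)])
med (array([406.63044759, 233.73373112, 151.        ]), array([-0.12, -0.18, -0.1 ,  0.35]), [np.int32(39), np.int32(55)])
```

View pics/g4.png

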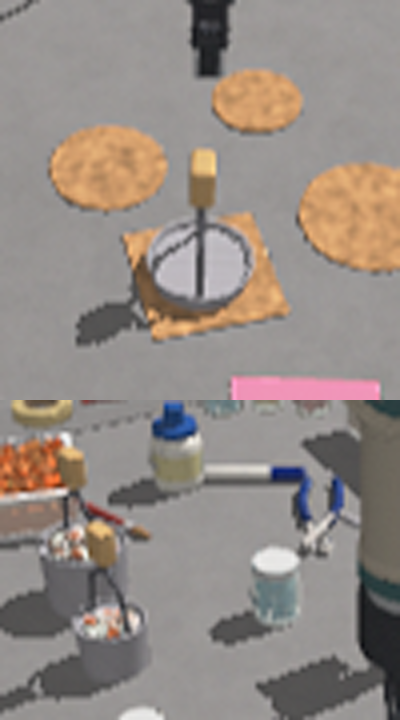

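The pan stands in the middle of the square mat (crop 200,265), and both pails stand untouched at the lower left. Moving to the medium pail.

send_rows(rows=[[[1.8,3.3,0,0,0,-0.045],[3.6,6.5,0,0,0,-0.09],[5.4,9.8,0,0,0,-0.13],[7.1,13,0,0,0,-0.18],[8.9,16.3,0,0,0,-0.22],[10.7,19.6,0,0,0,-0.26],[12.4,22.8,0,0,0,-0.31],[14.1,26.1,0,0,0,-0.35],[14.1,26.1,0,0,0,-0.35]]])

```text
clock: 11.85
eef_pos: [448.9, -54.0, 322.2]
tool_rot: [3.139, -0.004, 2.978]
force: [-0.1, -0.4, 0.2]
width: 85.3
gripper_force: 0.0
```

send_rows(rows=[[[1.2,3.5,0,0,0,-0.04],[2.4,7,0,0,0,-0.08],[3.5,10.5,0,0,0,-0.12],[4.7,14,0,0,0,-0.16],[5.8,17.5,0,0,0,-0.2],[7,21,0,0,0,-0.24],[8.2,24.6,0,0,0,-0.28],[9.3,28.1,0,0,0,-0.31],[9.3,28.1,0,0,0,-0.31],[9.3,28.1,0,0,0,-0.31]]])

```text
clock: 12.85
eef_pos: [405.9, 233.0, 322.5]
tool_rot: [-3.14, -0.003, -3.003]
force: [-0.4, 0.4, -0.1]
width: 85.3
gripper_force: 0.0
```

```bash
python3 plan.py 406,233,230,188;python3 - <<'E'
from h import *
s=snap('side')
print(blockfit([(s,(240,260,130,158))],151,.1))
E
```

```text
clk 12.8 [405.9 233.  322.5] [-179.9   -0.2 -172.1] w 85.3 F [-0.4  0.4 -0.1] q [-0.55  0.35 -0.05  1.98  0.02  0.82  1.1 ]
406,233,230,188 [-0.04  0.01  9.25] [-0.002 -0.003 -0.001]
(array([407.98620045, 236.1763734 , 151.        ]), array([-0., -0.]), [np.int32(55)])
```

send_rows(rows=[[[-0.1,-0.1,3,0,0,0],[-0.1,-0.1,6,0,0,0],[-0.1,-0.1,8,0,0,0],[-0.1,-0.1,9.5,0,0,0],[-0.1,-0.1,10.5,0,0,0],[-0.1,-0.1,11.2,0,0,0],[-0.1,-0.1,11.2,0,0,0]]])

```text
clock: 13.6
eef_pos: [407.5, 231.6, 211.3]
tool_rot: [-3.141, -0.001, -3.006]
force: [0.1, -0.4, -0.1]
width: 84.9
gripper_force: 0.0
```

send_rows(rows=[[[0,0,0,0,0,0],[0,0,0,0,0,0],[0,0,0,0,0,0],[0,0,0,0,0,0],[0,0,0,0,0,0],[0,0,0,0,0,0],[0,0,0,0,0,0],[0,0,0,0,0,0]]], grip=255)

```text
clock: 14.4
eef_pos: [407.7, 232.2, 212.5]
tool_rot: [-3.141, 0.001, -3.005]
force: [-0.2, -3.0, 5.2]
width: 29.7
gripper_force: 57.9
```

```bash
python3 plan.py
python3 - <<'E'
from h import *
s=snap('side')
b=cv2.resize(np.array(s['pixels'])[110:190,215:295],None,fx=6,fy=6,interpolation=2)
cv2.imwrite('pics/g5.png',b[:,:,::-1])
E
```

```text
clk 14.4 [407.7 232.2 212.5] [-180.     0.  -172.2] w 29.7 F [-0.2 -3.   5.2] q [-0.55  0.52 -0.04  2.1   0.04  0.52  1.09]
```

View pics/g5.png

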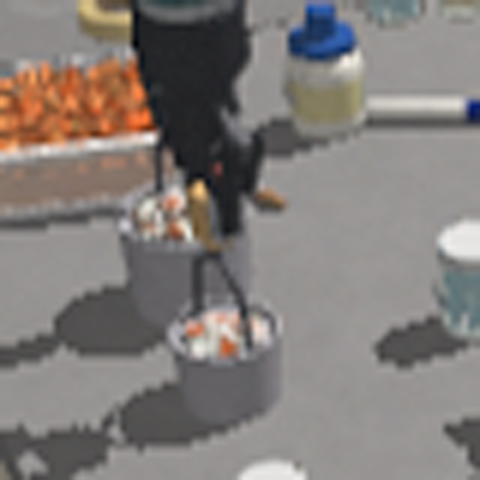

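The block is gripped (crop 203,212). A small reaction force shows, so I'll lift a little and check uprightness.

send_rows(rows=[[[0,0,-0.5,0,0,0],[0,0,-1,0,0,0],[0,0,-2,0,0,0],[0,0,-3.5,0,0,0],[0,0,-6,0,0,0],[0,0,-10,0,0,0],[0,0,-14,0,0,0],[0,0,-17,0,0,0],[0,0,-17,0,0,0],[0,0,-17,0,0,0]]])

```text
clock: 15.45
eef_pos: [407.1, 232.3, 382.2]
tool_rot: [3.141, 0.001, -3.004]
force: [-0.3, 0.0, -4.5]
width: 29.8
gripper_force: 58.8
```

```bash
python3 plan.py
python3 - <<'E'
from h import *
s=snap('side')
e=ctrl.read_state()['eef_pos']
o=proj(s,[e])[0].astype(int)-[30,15]; print(o)
a=np.arange(0,6.3,.05)
for z,r in((58,40),(0,40)):
    P=(proj(s,np.c_[e[0]+r*np.cos(a),e[1]+r*np.sin(a),0*a+e[2]-212+z])-o)*6; print(P.min(0),P.max(0))
b=cv2.resize(np.array(s['pixels'])[o[1]:o[1]+100,o[0]:o[0]+90],None,fx=6,fy=6,interpolation=2)
cv2.imwrite('pics/g6.png',b[:,:,::-1])
E
```

```text
clk 15.4 [407.1 232.3 382.2] [ 180.     0.  -172.1] w 29.8 F [-0.3  0.  -4.5] q [-0.54  0.28 -0.05  1.89  0.02  0.97  1.11]
[213  78]
[147.24810611 281.66841953] [267.79807472 340.64713926]
[158.22274478 355.74610266] [275.90069509 416.34013703]
```

View pics/g6.png

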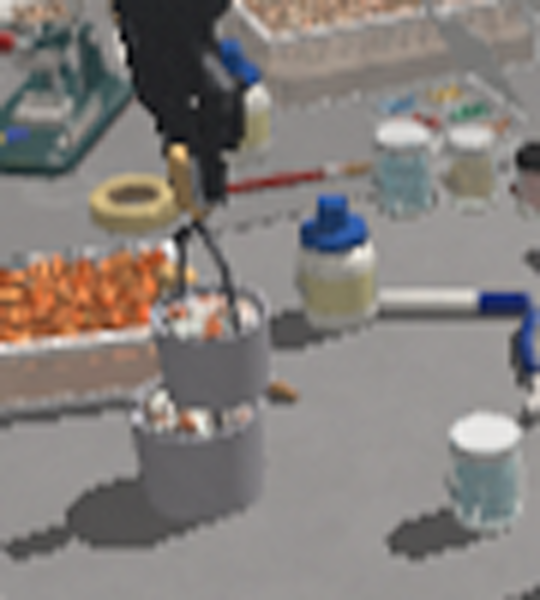

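The pail hangs nearly upright: rim at x 150–272, y 285, against a prediction of 147–268, y 282. Now to the point in front of the hook.

```bash
python3 plan.py 513.3,33.3,336,191.8 621,55.8,336,191.8
```

```text
clk 15.5 [406.6 232.  381.2] [-1.800e+02 -1.000e-01 -1.721e+02] w 29.9 F [-0.6 -0.3 -4.8] q [-0.54  0.28 -0.05  1.89  0.02  0.97  1.11]
513.3,33.3,336,191.8 [ -7.86 -21.14   4.52] [-0.001 -0.002 -0.069]
621,55.8,336,191.8 [-11.   0.   0.] [0. 0. 0.]
```

send_rows(rows=[[[-0.8,-2.1,0.5,0,0,-0.01],[-2,-5.3,1.1,0,0,-0.02],[-3.2,-8.5,1.8,0,0,-0.03],[-4.4,-11.7,2.5,0,0,-0.04],[-5.6,-14.9,3.2,0,0,-0.05],[-6.8,-18,3.9,0,0,-0.06],[-7.5,-20,4.3,0,0,-0.07],[-7.9,-21.1,4.5,0,0,-0.07],[-7.9,-21.1,4.5,0,0,-0.07],[-7.9,-21.1,4.5,0,0,-0.07]]])

```text
clock: 16.5
eef_pos: [513.8, 35.5, 336.2]
tool_rot: [3.14, -0.002, -2.933]
force: [-0.4, 0.8, -4.4]
width: 29.9
gripper_force: 58.9
```

```bash
python3 plan.py 513.3,33.3,336,191.8  621,55.8,336,191.8
```

```text
clk 16.5 [513.8  35.5 336.2] [ 1.799e+02 -1.000e-01 -1.681e+02] w 29.9 F [-0.4  0.8 -4.4] q [-0.13  0.4   0.02  1.85 -0.01  0.9   1.67]
513.3,33.3,336,191.8 [ 0.1  -0.21  0.02] [ 0.001 -0.002  0.002]
621,55.8,336,191.8 [-11.   0.   0.] [0. 0. 0.]
```

send_rows(rows=[[[-1.5,-0.2,0,0,0,0],[-3.5,-0.2,0,0,0,0],[-5,-0.2,0,0,0,0],[-6,-0.2,0,0,0,0],[-7,-0.2,0,0,0,0],[-7.8,-0.2,0,0,0,0],[-8.6,-0.2,0,0,0,0],[-9.2,-0.2,0,0,0,0],[-9.6,-0.2,0,0,0,0]]])

```text
clock: 17.4
eef_pos: [609.3, 52.1, 336.8]
tool_rot: [3.142, -0.0, -2.935]
force: [0.2, 0.6, -4.5]
width: 29.6
gripper_force: 59.1
```

send_rows(rows=[[[-0.5,0,0,0,0,0],[-0.9,0,0,0,0,0],[-1.3,0,0,0,0,0],[-1.3,0,0,0,0,0],[-1.3,0,0,0,0,0]]])

```text
clock: 17.9
eef_pos: [621.5, 54.7, 336.8]
tool_rot: [3.141, -0.001, -2.934]
force: [0.5, 0.2, -3.6]
width: 29.6
gripper_force: 59.0
```

```bash
python3 plan.py 621,55.8,336,191.8
python3 - <<'E'
from h import *
s=snap('side')
b=cv2.resize(np.array(s['pixels'])[80:170,275:365],None,fx=6,fy=6,interpolation=2)
cv2.imwrite('pics/g7.png',b[:,:,::-1])
E
```

```text
clk 17.9 [621.5  54.7 336.8] [ 180.    -0.  -168.1] w 29.6 F [ 0.5  0.2 -3.6] q [-0.15  0.56  0.02  1.55 -0.01  1.03  1.66]
621,55.8,336,191.8 [0.03 0.12 0.08] [ 0.    -0.001  0.001]
```

View pics/g7.png

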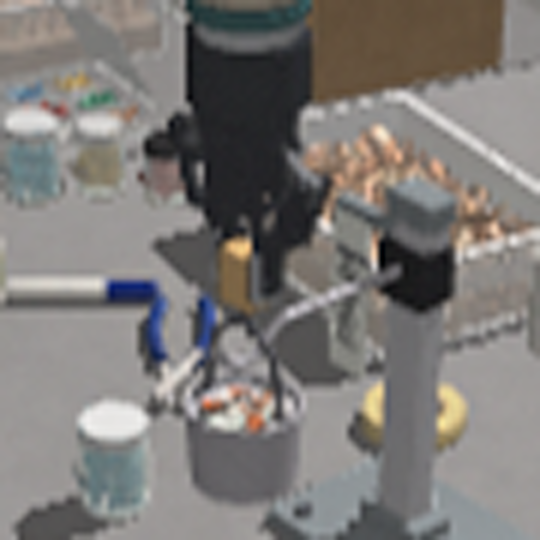

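The bar passes through the bail as it did with the pan. Lowering onto the hook.

send_rows(rows=[[[0,0.1,0.5,0,0,0],[0,0.1,1,0,0,0],[0,0.1,1.5,0,0,0],[0,0.1,2,0,0,0],[0,0.1,2.5,0,0,0],[0,0.1,3,0,0,0],[0,0.1,3.5,0,0,0],[0,0.1,3.8,0,0,0],[0,0.1,3.8,0,0,0]]])

```text
clock: 18.85
eef_pos: [621.5, 55.7, 298.6]
tool_rot: [3.142, -0.0, -2.934]
force: [-0.1, -0.1, -1.9]
width: 29.8
gripper_force: 59.2
```

send_rows(rows=[[[0,0,0.4,0,0,0],[0,0,0.8,0,0,0],[0,0,1.1,0,0,0],[0,0,1.1,0,0,0],[0,0,1.1,0,0,0],[0,0,1.1,0,0,0]]])

```text
clock: 19.45
eef_pos: [621.6, 55.7, 288.1]
tool_rot: [3.142, 0.0, -2.934]
force: [-0.1, -0.2, -0.7]
width: 29.7
gripper_force: 59.3
```

send_rows(rows=[[[0,0,0.3,0,0,0],[0,0,0.3,0,0,0],[0,0,0.3,0,0,0]]])

```text
clock: 19.75
eef_pos: [621.6, 55.7, 284.9]
tool_rot: [3.142, 0.0, -2.934]
force: [0.2, -0.5, 1.5]
width: 30.2
gripper_force: 59.3
```

send_rows(rows=[[[0,0,0,0,0,0],[0,0,0,0,0,0],[0,0,0,0,0,0],[0,0,0,0,0,0],[0,0,0,0,0,0],[0,0,0,0,0,0],[0,0,0,0,0,0]]], grip=0)

```text
clock: 20.45
eef_pos: [621.5, 55.7, 284.9]
tool_rot: [3.142, 0.0, -2.934]
force: [0.6, -0.7, 1.5]
width: 85.5
gripper_force: 0.0
```

send_rows(rows=[[[0,0,-1,0,0,0],[0,0,-2,0,0,0],[0,0,-4,0,0,0],[0,0,-6,0,0,0],[0,0,-8,0,0,0],[0,0,-10,0,0,0],[0,0,-10,0,0,0],[0,0,-10,0,0,0]]])

```text
clock: 21.25
eef_pos: [621.5, 55.7, 385.6]
tool_rot: [-3.142, 0.001, -2.934]
force: [-0.5, 0.2, 0.0]
width: 85.5
gripper_force: 0.0
```

```bash
cat > hang.py <<'E'
from h import *
s=snap('side'); print(round(ctrl.read_state()['clock'],2),blockfit([(s,(305,325,115,155))],220,.2)[0], np.round(omask(s,(305,325,115,155))[1],2))
b=cv2.resize(np.array(s['pixels'])[80:170,275:365],None,fx=6,fy=6,interpolation=2)
import sys; cv2.imwrite('pics/'+sys.argv[1],b[:,:,::-1])
E
python3 hang.py h1.png
```

```text
21.3 [625.79708997  66.67060191 220.        ] [315.01 136.8 ]
```

send_rows(rows=[[[0,0,0,0,0,0],[0,0,0,0,0,0],[0,0,0,0,0,0],[0,0,0,0,0,0],[0,0,0,0,0,0],[0,0,0,0,0,0],[0,0,0,0,0,0],[0,0,0,0,0,0],[0,0,0,0,0,0],[0,0,0,0,0,0]]])

```text
clock: 22.3
eef_pos: [621.5, 55.7, 384.9]
tool_rot: [3.142, -0.0, -2.934]
force: [-1.0, 0.4, -0.0]
width: 85.4
gripper_force: 0.0
```

send_rows(rows=[[[0,0,0,0,0,0],[0,0,0,0,0,0],[0,0,0,0,0,0],[0,0,0,0,0,0],[0,0,0,0,0,0],[0,0,0,0,0,0],[0,0,0,0,0,0],[0,0,0,0,0,0],[0,0,0,0,0,0],[0,0,0,0,0,0]]])

```text
clock: 23.3
eef_pos: [621.5, 55.7, 384.9]
tool_rot: [3.142, -0.0, -2.934]
force: [0.6, -1.3, -0.9]
width: 85.1
gripper_force: 0.0
```

```bash
python3 hang.py h2.png
```

```text
23.35 [625.79708997  66.67060191 220.        ] [315.01 136.8 ]
```

send_rows(rows=[[[0,0,0,0,0,0],[0,0,0,0,0,0],[0,0,0,0,0,0],[0,0,0,0,0,0],[0,0,0,0,0,0],[0,0,0,0,0,0],[0,0,0,0,0,0],[0,0,0,0,0,0],[0,0,0,0,0,0],[0,0,0,0,0,0]]])

```text
clock: 24.35
eef_pos: [621.5, 55.7, 384.9]
tool_rot: [3.142, -0.0, -2.934]
force: [-0.6, 0.4, -1.1]
width: 85.5
gripper_force: 0.0
```

send_rows(rows=[[[0,0,0,0,0,0],[0,0,0,0,0,0],[0,0,0,0,0,0],[0,0,0,0,0,0],[0,0,0,0,0,0],[0,0,0,0,0,0],[0,0,0,0,0,0],[0,0,0,0,0,0],[0,0,0,0,0,0],[0,0,0,0,0,0]]])

```text
clock: 25.35
eef_pos: [621.5, 55.7, 384.9]
tool_rot: [3.142, 0.0, -2.934]
force: [0.3, -0.2, 0.1]
width: 85.1
gripper_force: 0.0
```

```bash
python3 hang.py h3.png
```

```text
25.4 [625.79708997  66.67060191 220.        ] [315.01 136.8 ]
```

View pics/h3.png

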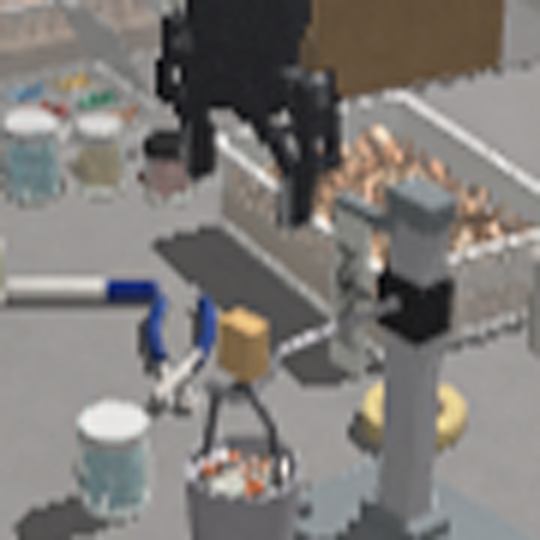

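The medium pail hangs still on the hook: the block at crop (245,345) hasn't moved over 4 s. I'll wait a little more, then regrip.

send_rows(rows=[[[0,0,0,0,0,0],[0,0,0,0,0,0],[0,0,0,0,0,0],[0,0,0,0,0,0],[0,0,0,0,0,0],[0,0,0,0,0,0],[0,0,0,0,0,0],[0,0,0,0,0,0],[0,0,0,0,0,0],[0,0,0,0,0,0]]])

```text
clock: 26.4
eef_pos: [621.5, 55.7, 384.9]
tool_rot: [3.142, -0.0, -2.934]
force: [0.5, 0.8, -1.2]
width: 85.5
gripper_force: 0.0
```

send_rows(rows=[[[0,0,3,0,0,0],[0,0,5,0,0,0],[0,0,7,0,0,0],[0,0,8.5,0,0,0],[0,0,9.4,0,0,0],[0,0,10,0,0,0],[0,0,10,0,0,0],[0,0,10,0,0,0]]])

```text
clock: 27.2
eef_pos: [621.9, 55.7, 285.5]
tool_rot: [-3.142, 0.001, -2.934]
force: [0.3, 0.9, -0.7]
width: 85.4
gripper_force: 0.0
```

send_rows(rows=[[[0,0,0,0,0,0],[0,0,0,0,0,0],[0,0,0,0,0,0],[0,0,0,0,0,0],[0,0,0,0,0,0],[0,0,0,0,0,0],[0,0,0,0,0,0],[0,0,0,0,0,0]]], grip=255)

```text
clock: 28.0
eef_pos: [621.6, 55.6, 284.9]
tool_rot: [-3.141, 0.0, -2.934]
force: [0.9, -0.2, -0.2]
width: 30.1
gripper_force: 58.1
```

send_rows(rows=[[[0,0,-0.6,0,0,0],[0,0,-1.2,0,0,0],[0,0,-1.8,0,0,0],[0,0,-2.4,0,0,0],[0,0,-3,0,0,0],[0,0,-3.6,0,0,0],[0,0,-4.3,0,0,0],[0,0,-5.2,0,0,0],[0,0,-5.2,0,0,0],[0,0,-5.2,0,0,0]]])

```text
clock: 29.0
eef_pos: [621.5, 55.7, 337.2]
tool_rot: [-3.142, 0.0, -2.934]
force: [0.2, -0.0, -3.9]
width: 29.5
gripper_force: 58.6
```

```bash
python3 plan.py; python3 hang.py h4.png
```

```text
clk 29.0 [621.5  55.7 337.2] [-180.     0.  -168.1] w 29.5 F [ 0.2 -0.  -3.9] q [-0.15  0.56  0.02  1.55 -0.01  1.03  1.65]
29.05 [667.3249402  156.53710814 220.        ] [313.74 124.68]
```

View pics/h4.png

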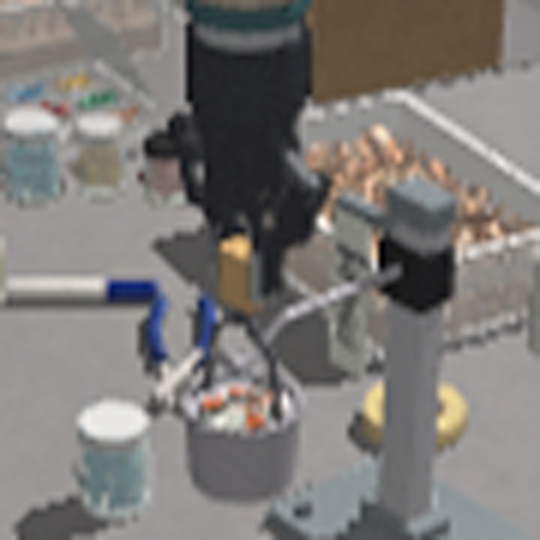

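Same clear geometry as on the way in. Backing off, then to the medium mat.

send_rows(rows=[[[0.6,0,0,0,0,0],[1.2,0,0,0,0,0],[2,0,0,0,0,0],[3,0,0,0,0,0],[4,0,0,0,0,0],[5,0,0,0,0,0],[6.5,0,0,0,0,0],[8,0,0,0,0,0],[9.5,0,0,0,0,0],[11,0,0,0,0,0]]])

```text
clock: 30.05
eef_pos: [512.6, 32.8, 337.1]
tool_rot: [-3.142, 0.0, -2.934]
force: [-0.1, 0.3, -3.6]
width: 29.4
gripper_force: 58.5
```

```bash
python3 plan.py 426,-206,336,165
```

```text
clk 30.1 [512.6  32.8 337.1] [-180.     0.  -168.1] w 29.4 F [-0.1  0.3 -3.6] q [-0.13  0.39  0.02  1.85 -0.01  0.9   1.67]
426,-206,336,165 [ 13.39 -21.59   0.11] [0.    0.    0.469]
```

send_rows(rows=[[[1.5,-2.4,0,0,0,0.05],[3,-4.8,0,0,0,0.1],[4.5,-7.2,0,0,0,0.15],[6,-9.6,0,0,0,0.21],[7.5,-12,0,0,0,0.26],[9,-14.4,0,0,0,0.31],[10.5,-16.8,0,0,0,0.36],[12,-19.2,0,0,0,0.42],[13,-21,0,0,0,0.46],[13.4,-21.6,0,0,0,0.47]]])

```text
clock: 31.05
eef_pos: [425.8, -208.1, 337.3]
tool_rot: [-3.14, 0.001, 2.874]
force: [-0.7, 0.1, -3.1]
width: 29.5
gripper_force: 58.9
```

send_rows(rows=[[[0,0,2,0,0,0],[0,0,5,0,0,0],[0,0,8,0,0,0],[0,0,9,0,0,0],[0,0,10,0,0,0],[0,0,10,0,0,0],[0,0,10,0,0,0]]])

```text
clock: 31.75
eef_pos: [427.8, -206.0, 237.7]
tool_rot: [-3.142, 0.002, 2.879]
force: [-0.3, 0.1, -3.8]
width: 29.3
gripper_force: 59.1
```

```bash
cat > rim.py <<'E'
# mean grey-rim check: edge-matched fit of rim circle in an image: rim.py h r Ztcpoff
import sys
from h import *
H,r,off=map(float,sys.argv[1:4]); s0=ctrl.read_state(); e=np.array(s0['eef_pos'])
a=np.linspace(0,2*np.pi,90,endpoint=False)
ims=[snap('side')]
if len(sys.argv)>4: ims.append(snap('top'))
for im in ims:
    g=cv2.GaussianBlur(cv2.cvtColor(np.array(im['pixels']),cv2.COLOR_RGB2GRAY).astype(np.float32),(0,0),.7)
    gm=np.hypot(cv2.Sobel(g,5,1,0),cv2.Sobel(g,5,0,1)); best=[]
    for dx in np.arange(-12,13,1.):
        for dy in np.arange(-12,13,1.):
            S=0
            for z,sel in((H,a>-1),(0,None)):
                P=np.c_[e[0]+dx+r*np.cos(a),e[1]+dy+r*np.sin(a),0*a+e[2]-off+z]
                p=proj(im,P).astype(np.float32)
                if sel is None: # lower outline only
                    p=p[p[:,1]>p[:,1].mean()]
                S+=cv2.remap(gm,p[:,0][None],p[:,1][None],1).mean()
            best.append((S,dx,dy))
    best.sort(reverse=True); print(best[:4])
E
python3 rim.py 58 40 212.3; python3 plan.py 426,-206,218,165
```

```text
[(np.float32(204.93968), np.float64(-3.0), np.float64(6.0)), (np.float32(203.84367), np.float64(-3.0), np.float64(7.0)), (np.float32(203.70026), np.float64(-3.0), np.float64(5.0)), (np.float32(203.45465), np.float64(-2.0), np.float64(6.0))]
clk 31.8 [ 427.9 -206.1  237.9] [-1.80e+02  1.00e-01  1.65e+02] w 29.9 F [-0.1  0.1 -2.9] q [ 0.28  0.49  0.16  2.07 -0.13  0.59  1.84]
426,-206,218,165 [ 0.19 -0.04  1.99] [-0.     0.002 -0.001]
```

send_rows(rows=[[[-0.1,-0.2,0.6,0,0,0],[-0.1,-0.2,1.2,0,0,0],[-0.1,-0.2,1.6,0,0,0],[-0.1,-0.2,1.9,0,0,0],[-0.1,-0.2,2.0,0,0,0],[-0.1,-0.2,2.0,0,0,0]]])

```text
clock: 32.4
eef_pos: [427.5, -208.0, 216.7]
tool_rot: [3.142, -0.0, 2.879]
force: [0.4, -0.6, -4.1]
width: 29.5
gripper_force: 59.2
```

send_rows(rows=[[[0,0,0.15,0,0,0],[0,0,0.15,0,0,0]]])

```text
clock: 32.6
eef_pos: [427.9, -208.1, 215.9]
tool_rot: [3.142, 0.001, 2.879]
force: [1.0, 1.1, 1.0]
width: 29.5
gripper_force: 59.5
```

send_rows(rows=[[[0,0,0.1,0,0,0],[0,0,0.1,0,0,0]]])

```text
clock: 32.8
eef_pos: [427.9, -208.1, 215.8]
tool_rot: [3.141, 0.002, 2.879]
force: [-2.1, 2.5, 12.6]
width: 29.7
gripper_force: 60.8
```

Touchdown. Release, rise, and check the placing and the large pail numerically.

send_rows(rows=[[[0,0,-0.1,0,0,0],[0,0,-0.1,0,0,0],[0,0,-0.1,0,0,0],[0,0,-0.1,0,0,0],[0,0,-0.1,0,0,0],[0,0,-0.1,0,0,0]]], grip=0)

```text
clock: 33.4
eef_pos: [427.6, -208.1, 215.3]
tool_rot: [-3.142, -0.0, 2.879]
force: [0.3, 0.9, 0.1]
width: 85.5
gripper_force: 0.0
```

send_rows(rows=[[[0,0,-1.5,0,0,0],[0,0,-4,0,0,0],[0,0,-7,0,0,0],[0,0,-11,0,0,0],[0,0,-14,0,0,0],[0,0,-14,0,0,0]]])

```text
clock: 34.0
eef_pos: [429.3, -209.1, 359.2]
tool_rot: [-3.141, 0.008, 2.879]
force: [0.2, -0.2, -0.5]
width: 85.1
gripper_force: 0.0
```

```bash
python3 - <<'E'
from h import *
t=snap('top');s=snap('side')
B={'large':((175,192,208,220),(236,250,118,135),169)}
for n,(tb,sb,z) in B.items(): print(n,blockfit([(t,tb),(s,sb)],z,.1))
u,v=proj(s,[[427,-206,154]])[0].astype(int); print(u,v)
a=np.linspace(0,6.28,90)
# medium: rim/base fit in side
g=cv2.GaussianBlur(cv2.cvtColor(np.array(s['pixels']),cv2.COLOR_RGB2GRAY).astype(np.float32),(0,0),.7)
gm=np.hypot(cv2.Sobel(g,5,1,0),cv2.Sobel(g,5,0,1));best=[]
for x in range(412,443):
  for y in range(-222,-190):
    S=0
    for z in(61,3):
      p=proj(s,np.c_[x+40*np.cos(a),y+40*np.sin(a),0*a+z]).astype(np.float32)
      if z==3:p=p[p[:,1]>p[:,1].mean()+2]
      S+=cv2.remap(gm,p[:,0][None],p[:,1][None],1).mean()
    best.append((round(float(S),1),x,y))
best.sort(reverse=True);print('med',best[:3])
print(blockfit([(s,(u-12,u+12,v-14,v+14))],154,-.26))
E
python3 plan.py 480,60,360,170 425,373,360,182
```

```text
large (array([424.86624825, 373.73338957, 169.        ]), array([-0.04, -0.18, -0.15,  0.23]), [np.int32(33), np.int32(53)])
300 204
med [(208.0, 424, -203), (208.0, 423, -203), (207.4, 424, -202)]
(array([ 427.22574796, -204.04332641,  154.        ]), array([-0., -0.]), [np.int32(69)])
clk 34.1 [ 427.6 -208.   355.6] [1.800e+02 1.000e-01 1.649e+02] w 85.4 F [-0.8 -0.2 -1.1] q [ 0.24  0.32  0.2   1.92 -0.08  0.91  1.79]
480,60,360,170 [ 1.9  27.24 -0.44] [-0.     0.001 -0.088]
425,373,360,182 [10.85 29.87  0.  ] [ 0.     0.    -0.209]
```

Medium pail stands at about (424,-204), within 3 mm of the mat's centre. The large pail hasn't moved. Going to it.

send_rows(rows=[[[0.2,3.4,0,0,0,-0.01],[0.5,6.8,0,0,0,-0.02],[0.7,10.2,0,0,0,-0.03],[1,13.6,0,0,0,-0.04],[1.2,17,0,0,0,-0.05],[1.4,20.4,0,0,0,-0.06],[1.6,23.8,0,0,0,-0.07],[1.9,27.2,0,0,0,-0.09],[1.9,27.2,0,0,0,-0.09]]])

```text
clock: 35.0
eef_pos: [479.6, 64.8, 353.6]
tool_rot: [3.14, -0.003, 2.977]
force: [-0.7, 0.4, 0.0]
width: 85.4
gripper_force: 0.0
```

send_rows(rows=[[[1.4,3.7,0,0,0,-0.03],[2.7,7.5,0,0,0,-0.06],[4.1,11.2,0,0,0,-0.09],[5.4,15,0,0,0,-0.12],[6.8,18.7,0,0,0,-0.15],[8.1,22.4,0,0,0,-0.18],[9.5,26.1,0,0,0,-0.22],[10.8,29.9,0,0,0,-0.24],[10.8,29.9,0,0,0,-0.24],[10.8,29.9,0,0,0,-0.24]]])

```text
clock: 36.0
eef_pos: [424.4, 372.2, 353.6]
tool_rot: [-3.139, -0.003, -3.073]
force: [-0.3, -0.8, -0.2]
width: 85.5
gripper_force: 0.0
```

```bash
python3 plan.py 424.5,373,230,184;python3 - <<'E'
from h import *
s=snap('side')
print(blockfit([(s,(230,256,112,138))],169,.07))
a=np.linspace(0,6.28,90)
g=cv2.GaussianBlur(cv2.cvtColor(np.array(s['pixels']),cv2.COLOR_RGB2GRAY).astype(np.float32),(0,0),.7)
gm=np.hypot(cv2.Sobel(g,5,1,0),cv2.Sobel(g,5,0,1));best=[]
for x in range(400,445):
  for y in range(350,395):
    S=0
    for z in(76,0):
      p=proj(s,np.c_[x+50*np.cos(a),y+50*np.sin(a),0*a+z]).astype(np.float32)
      if z==0:p=p[p[:,1]>p[:,1].mean()+2]
      S+=cv2.remap(gm,p[:,0][None],p[:,1][None],1).mean()
    best.append((round(float(S),1),x,y))
best.sort(reverse=True);print('large rim',best[:3])
E
```

```text
clk 36.0 [424.4 372.2 353.6] [-1.799e+02 -1.000e-01 -1.761e+02] w 85.5 F [-0.3 -0.8 -0.2] q [-0.74  0.45 -0.05  1.69  0.03  1.    0.84]
424.5,373,230,184 [-0.05  0.11 12.36] [-0.003 -0.003 -0.001]
(array([426.1146321 , 375.56938071, 169.        ]), array([-0., -0.]), [np.int32(51)])
large rim [(198.2, 415, 369), (198.1, 416, 369), (198.0, 416, 368)]
```

send_rows(rows=[[[0.15,0.05,3,0,0,0],[0.15,0.05,6,0,0,0],[0.15,0.05,8.5,0,0,0],[0.15,0.05,10.5,0,0,0],[0.15,0.05,11.6,0,0,0],[0.15,0.05,12.3,0,0,0],[0.15,0.05,12.3,0,0,0],[0.15,0.05,12.3,0,0,0]]])

```text
clock: 36.85
eef_pos: [423.9, 373.0, 233.1]
tool_rot: [3.141, 0.001, -3.075]
force: [0.2, 0.4, -0.2]
width: 85.6
gripper_force: 0.0
```

send_rows(rows=[[[0,0,0,0,0,0],[0,0,0,0,0,0],[0,0,0,0,0,0],[0,0,0,0,0,0],[0,0,0,0,0,0],[0,0,0,0,0,0],[0,0,0,0,0,0],[0,0,0,0,0,0]]], grip=255)

```text
clock: 37.65
eef_pos: [423.7, 371.9, 232.8]
tool_rot: [-3.14, -0.0, -3.075]
force: [-1.2, -4.2, 5.3]
width: 30.0
gripper_force: 59.1
```

send_rows(rows=[[[0,0,-0.5,0,0,0],[0,0,-1,0,0,0],[0,0,-2,0,0,0],[0,0,-3.5,0,0,0],[0,0,-6,0,0,0],[0,0,-9,0,0,0],[0,0,-12,0,0,0],[0,0,-15,0,0,0],[0,0,-15,0,0,0],[0,0,-15,0,0,0]]])

```text
clock: 38.65
eef_pos: [423.1, 373.0, 382.5]
tool_rot: [3.141, 0.0, -3.074]
force: [-1.1, 0.3, -6.0]
width: 30.0
gripper_force: 60.3
```

```bash
python3 plan.py 513.3,33.3,354,191.8; python3 rim.py 76 50 230.5 1
python3 - <<'E'
from h import *
s=snap('side')
e=ctrl.read_state()['eef_pos']
o=proj(s,[e])[0].astype(int)-[35,10]; print(o)
a=np.arange(0,6.3,.05)
for z,r in((76,50),(0,50)):
    P=(proj(s,np.c_[e[0]+r*np.cos(a),e[1]+r*np.sin(a),0*a+e[2]-230.5+z])-o)*6; print(P.min(0),P.max(0))
E
```

```text
clk 38.6 [423.1 373.  382.5] [ 180.     0.  -176.1] w 30.0 F [-1.1  0.3 -6. ] q [-0.74  0.42 -0.05  1.66  0.02  1.06  0.84]
513.3,33.3,354,191.8 [ -6.71 -34.5    2.83] [ 0.     0.    -0.139]
[(np.float32(242.64584), np.float64(6.0), np.float64(-5.0)), (np.float32(242.63069), np.float64(6.0), np.float64(-6.0)), (np.float32(242.48059), np.float64(6.0), np.float64(-4.0)), (np.float32(242.4615), np.float64(6.0), np.float64(-7.0))]
[(np.float32(303.81873), np.float64(2.0), np.float64(-3.0)), (np.float32(303.7118), np.float64(1.0), np.float64(-3.0)), (np.float32(302.97583), np.float64(1.0), np.float64(-2.0)), (np.float32(302.45758), np.float64(0.0), np.float64(-3.0))]
[200  69]
[168.4656515  243.52760054] [309.90872204 308.28771397]
[183.5203466  336.23561352] [320.816644   403.52066855]
```

send_rows(rows=[[[-0.6,-3.5,0.5,0,0,-0.01],[-1.4,-7,1,0,0,-0.03],[-2,-10.5,1.5,0,0,-0.04],[-2.7,-14,2,0,0,-0.06],[-3.4,-17.5,2.5,0,0,-0.07],[-4,-21,3,0,0,-0.09],[-4.7,-24.5,3.4,0,0,-0.1],[-5.4,-28,3.8,0,0,-0.12],[-6.2,-31.5,4.1,0,0,-0.13],[-6.5,-34.5,4.3,0,0,-0.14]]])

```text
clock: 39.8
eef_pos: [511.6, 30.9, 337.9]
tool_rot: [-3.141, -0.002, -2.935]
force: [0.8, 0.3, -5.7]
width: 29.9
gripper_force: 60.8
```

send_rows(rows=[[[0,0,0,0,0,0],[0,0,0,0,0,0],[0,0,0,0,0,0]]])

```text
clock: 40.1
eef_pos: [510.9, 34.4, 338.7]
tool_rot: [3.14, -0.001, -2.933]
force: [-0.2, 0.2, -6.0]
width: 30.1
gripper_force: 60.9
```

```bash
python3 plan.py 513.3,33.3,339,191.8 621,55.8,339,191.8; python3 rim.py 76 50 232.7 1
```

```text
clk 40.1 [510.9  34.4 338.7] [ 1.799e+02 -1.000e-01 -1.681e+02] w 30.1 F [-0.2  0.2 -6. ] q [-0.12  0.39 -0.01  1.85  0.    0.9   1.66]
513.3,33.3,339,191.8 [-0.21 -0.15 -0.04] [ 0.001 -0.001  0.003]
621,55.8,339,191.8 [-11.   0.   0.] [0. 0. 0.]
[(np.float32(218.6455), np.float64(5.0), np.float64(2.0)), (np.float32(218.63794), np.float64(5.0), np.float64(1.0)), (np.float32(218.63611), np.float64(4.0), np.float64(2.0)), (np.float32(217.92946), np.float64(4.0), np.float64(1.0))]
[(np.float32(281.41302), np.float64(9.0), np.float64(8.0)), (np.float32(280.34302), np.float64(9.0), np.float64(9.0)), (np.float32(280.18274), np.float64(10.0), np.float64(7.0)), (np.float32(280.10205), np.float64(10.0), np.float64(8.0))]
```

send_rows(rows=[[[-1.5,-0.1,0,0,0,0],[-3.5,-0.1,0,0,0,0],[-5,-0.1,0,0,0,0],[-6,-0.1,0,0,0,0],[-7,-0.1,0,0,0,0],[-7.8,-0.1,0,0,0,0],[-8.6,-0.1,0,0,0,0],[-9.2,-0.1,0,0,0,0],[-9.6,-0.1,0,0,0,0]]])

```text
clock: 41.1
eef_pos: [606.0, 52.0, 339.3]
tool_rot: [3.142, -0.0, -2.934]
force: [0.3, -0.2, -5.9]
width: 29.7
gripper_force: 61.0
```

send_rows(rows=[[[-0.5,0,0,0,0,0],[-0.9,0,0,0,0,0],[-1.3,0,0,0,0,0],[-1.3,0,0,0,0,0],[-1.3,0,0,0,0,0]]])

```text
clock: 41.6
eef_pos: [618.1, 54.6, 339.3]
tool_rot: [3.142, -0.001, -2.934]
force: [-0.2, -0.6, -5.5]
width: 29.8
gripper_force: 60.9
```

```bash
python3 plan.py 619,55.8,339,191.8; python3 hang.py h5.png
```

```text
clk 41.6 [618.1  54.6 339.3] [ 180.    -0.  -168.1] w 29.8 F [-0.2 -0.6 -5.5] q [-0.13  0.55 -0.    1.56  0.    1.03  1.64]
619,55.8,339,191.8 [-0.11  0.1   0.03] [ 0.    -0.001  0.001]
41.65 [666.3941774  160.32896444 220.        ] [313.12 124.34]
```

send_rows(rows=[[[0,0,0.5,0,0,0],[0,0,1,0,0,0],[0,0,1.5,0,0,0],[0,0,2,0,0,0],[0,0,2.5,0,0,0],[0,0,3,0,0,0],[0,0,3.5,0,0,0],[0,0,4,0,0,0],[0,0,4,0,0,0]]])

```text
clock: 42.55
eef_pos: [618.2, 54.8, 298.8]
tool_rot: [3.141, -0.0, -2.934]
force: [-0.2, -0.2, -3.7]
width: 30.2
gripper_force: 61.1
```

send_rows(rows=[[[0,0,0.4,0,0,0],[0,0,0.8,0,0,0],[0,0,1.2,0,0,0],[0,0,1.6,0,0,0],[0,0,2,0,0,0],[0,0,2,0,0,0],[0,0,2,0,0,0]]])

```text
clock: 43.25
eef_pos: [618.4, 54.8, 279.5]
tool_rot: [3.141, 0.0, -2.934]
force: [-0.6, 1.6, 0.3]
width: 29.8
gripper_force: 61.4
```

send_rows(rows=[[[0,0,0,0,0,0],[0,0,0,0,0,0],[0,0,0,0,0,0]]])

```text
clock: 43.55
eef_pos: [618.4, 54.8, 279.6]
tool_rot: [3.141, 0.0, -2.934]
force: [-0.4, 1.0, -1.0]
width: 30.0
gripper_force: 61.4
```

send_rows(rows=[[[0,0,0.3,0,0,0],[0,0,0.3,0,0,0],[0,0,0.3,0,0,0]]])

```text
clock: 43.85
eef_pos: [618.4, 54.7, 276.3]
tool_rot: [3.141, 0.0, -2.934]
force: [-0.7, 1.9, 0.1]
width: 30.1
gripper_force: 61.4
```

send_rows(rows=[[[0,0,0,0,0,0],[0,0,0,0,0,0],[0,0,0,0,0,0],[0,0,0,0,0,0],[0,0,0,0,0,0],[0,0,0,0,0,0],[0,0,0,0,0,0]]], grip=0)

```text
clock: 44.55
eef_pos: [618.3, 54.6, 276.4]
tool_rot: [-3.142, -0.0, -2.934]
force: [0.6, -0.1, -0.6]
width: 85.6
gripper_force: 0.0
```

send_rows(rows=[[[0,0,-1,0,0,0],[0,0,-2,0,0,0],[0,0,-4,0,0,0],[0,0,-6,0,0,0],[0,0,-8,0,0,0],[0,0,-10,0,0,0],[0,0,-10,0,0,0],[0,0,-10,0,0,0]]])

```text
clock: 45.35
eef_pos: [618.3, 54.6, 377.2]
tool_rot: [-3.141, 0.001, -2.934]
force: [-0.5, -0.1, -0.0]
width: 85.3
gripper_force: 0.0
```

```bash
python3 hang.py h6.png
```

```text
45.4 [599.70557959   2.92111457 220.        ] [316.78 145.97]
```

send_rows(rows=[[[0,0,0,0,0,0],[0,0,0,0,0,0],[0,0,0,0,0,0],[0,0,0,0,0,0],[0,0,0,0,0,0],[0,0,0,0,0,0],[0,0,0,0,0,0],[0,0,0,0,0,0],[0,0,0,0,0,0],[0,0,0,0,0,0]]])

```text
clock: 46.4
eef_pos: [618.3, 54.6, 376.4]
tool_rot: [3.142, 0.0, -2.934]
force: [-0.6, 0.3, 0.2]
width: 85.4
gripper_force: 0.0
```

send_rows(rows=[[[0,0,0,0,0,0],[0,0,0,0,0,0],[0,0,0,0,0,0],[0,0,0,0,0,0],[0,0,0,0,0,0],[0,0,0,0,0,0],[0,0,0,0,0,0],[0,0,0,0,0,0],[0,0,0,0,0,0],[0,0,0,0,0,0]]])

```text
clock: 47.4
eef_pos: [618.3, 54.6, 376.4]
tool_rot: [3.142, -0.0, -2.934]
force: [-0.4, 0.6, 0.4]
width: 85.3
gripper_force: 0.0
```

send_rows(rows=[[[0,0,0,0,0,0],[0,0,0,0,0,0],[0,0,0,0,0,0],[0,0,0,0,0,0],[0,0,0,0,0,0],[0,0,0,0,0,0],[0,0,0,0,0,0],[0,0,0,0,0,0],[0,0,0,0,0,0],[0,0,0,0,0,0]]])

```text
clock: 48.4
eef_pos: [618.3, 54.6, 376.4]
tool_rot: [3.142, -0.0, -2.934]
force: [0.4, 0.1, -0.3]
width: 85.6
gripper_force: 0.0
```

```bash
python3 hang.py h7.png
```

```text
48.45 [615.55367855  44.49893855 220.        ] [315.35 139.98]
```

send_rows(rows=[[[0,0,0,0,0,0],[0,0,0,0,0,0],[0,0,0,0,0,0],[0,0,0,0,0,0],[0,0,0,0,0,0],[0,0,0,0,0,0],[0,0,0,0,0,0],[0,0,0,0,0,0],[0,0,0,0,0,0],[0,0,0,0,0,0]]])

```text
clock: 49.45
eef_pos: [618.3, 54.6, 376.4]
tool_rot: [3.142, 0.0, -2.934]
force: [-0.8, 0.9, 0.0]
width: 85.2
gripper_force: 0.0
```

send_rows(rows=[[[0,0,0,0,0,0],[0,0,0,0,0,0],[0,0,0,0,0,0],[0,0,0,0,0,0],[0,0,0,0,0,0],[0,0,0,0,0,0],[0,0,0,0,0,0],[0,0,0,0,0,0],[0,0,0,0,0,0],[0,0,0,0,0,0]]])

```text
clock: 50.45
eef_pos: [618.3, 54.6, 376.4]
tool_rot: [3.142, -0.0, -2.934]
force: [-0.4, -0.1, 0.5]
width: 85.5
gripper_force: 0.0
```

send_rows(rows=[[[0,0,0,0,0,0],[0,0,0,0,0,0],[0,0,0,0,0,0],[0,0,0,0,0,0],[0,0,0,0,0,0],[0,0,0,0,0,0],[0,0,0,0,0,0],[0,0,0,0,0,0],[0,0,0,0,0,0],[0,0,0,0,0,0]]])

```text
clock: 51.45
eef_pos: [618.3, 54.7, 376.4]
tool_rot: [3.142, -0.0, -2.934]
force: [-0.6, -0.5, 0.6]
width: 85.3
gripper_force: 0.0
```

```bash
python3 hang.py h8.png
python3 - <<'E'
from h import *
s=snap('side'); print(blockfit([(s,(305,325,115,155))],212-37-132.2+169,.2)[0])
E
python3 plan.py
```

```text
51.5 [615.98880577  47.86424134 220.        ] [315.04 139.57]
[622.137143    59.75576705 211.8       ]
clk 51.5 [618.3  54.6 376.4] [ 180.    -0.  -168.1] w 85.6 F [-0.4 -0.1  0.1] q [-0.13  0.52 -0.    1.51  0.    1.12  1.64]
```

send_rows(rows=[[[0,0,0,0,0,0],[0,0,0,0,0,0],[0,0,0,0,0,0],[0,0,0,0,0,0],[0,0,0,0,0,0],[0,0,0,0,0,0],[0,0,0,0,0,0],[0,0,0,0,0,0],[0,0,0,0,0,0],[0,0,0,0,0,0]]])

```text
clock: 52.55
eef_pos: [618.3, 54.6, 376.4]
tool_rot: [3.142, -0.0, -2.934]
force: [0.2, 0.0, -0.3]
width: 85.8
gripper_force: 0.0
```

```bash
python3 hang.py h9.png
```

```text
52.6 [615.37563632  46.94577817 220.        ] [315.01 139.71]
```

send_rows(rows=[[[0,0,0,0,0,0],[0,0,0,0,0,0],[0,0,0,0,0,0],[0,0,0,0,0,0],[0,0,0,0,0,0],[0,0,0,0,0,0],[0,0,0,0,0,0],[0,0,0,0,0,0],[0,0,0,0,0,0],[0,0,0,0,0,0]]])

```text
clock: 53.6
eef_pos: [618.3, 54.6, 376.4]
tool_rot: [3.142, -0.0, -2.934]
force: [-0.3, 0.6, 0.1]
width: 85.5
gripper_force: 0.0
```

send_rows(rows=[[[0,0,0,0,0,0],[0,0,0,0,0,0],[0,0,0,0,0,0],[0,0,0,0,0,0],[0,0,0,0,0,0],[0,0,0,0,0,0],[0,0,0,0,0,0],[0,0,0,0,0,0],[0,0,0,0,0,0],[0,0,0,0,0,0]]])

```text
clock: 54.6
eef_pos: [618.3, 54.6, 376.4]
tool_rot: [3.142, 0.0, -2.934]
force: [-0.1, 0.5, 0.2]
width: 85.3
gripper_force: 0.0
```

```bash
python3 hang.py h10.png
python3 - <<'E'
from h import *
t=snap('top');s=snap('side')
for z in(206,210,214): print(z,blockfit([(s,(305,325,115,155))],z,.2)[0])
E
```

```text
54.65 [615.37563632  46.94577817 220.        ] [315.01 139.71]
206 [626.42240607  67.8724203  206.        ]
210 [623.2661665   61.89335529 210.        ]
214 [620.10998385  55.91440572 214.        ]
```

View pics/h10.png

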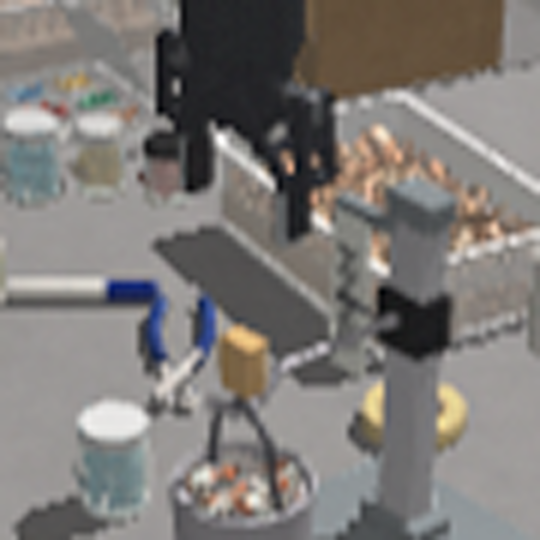

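The large pail hangs still on the hook (block at crop 245,362, unchanged for 2 s). Regripping it.

send_rows(rows=[[[-0.3,0,0,0,0,0],[-0.3,0,0,0,0,0],[-0.3,0,0,0,0,0],[-0.3,0,3,0,0,0],[-0.3,0,5,0,0,0],[-0.3,0,7,0,0,0],[-0.3,0,8.7,0,0,0],[-0.3,0,9.6,0,0,0],[-0.3,0,10.2,0,0,0],[-0.3,0,10.2,0,0,0]]])

```text
clock: 55.75
eef_pos: [621.1, 55.2, 274.0]
tool_rot: [3.142, -0.001, -2.934]
force: [-0.1, -0.9, -0.7]
width: 85.3
gripper_force: 0.0
```

send_rows(rows=[[[0,0,0,0,0,0],[0,0,0,0,0,0],[0,0,0,0,0,0],[0,0,0,0,0,0],[0,0,0,0,0,0],[0,0,0,0,0,0],[0,0,0,0,0,0],[0,0,0,0,0,0]]], grip=255)

```text
clock: 56.55
eef_pos: [621.3, 55.5, 274.4]
tool_rot: [3.141, 0.0, -2.934]
force: [0.1, 1.9, -0.0]
width: 28.6
gripper_force: 64.2
```

send_rows(rows=[[[0,0,-0.8,0,0,0],[0,0,-1.5,0,0,0],[0,0,-2.2,0,0,0],[0,0,-2.9,0,0,0],[0,0,-3.6,0,0,0],[0,0,-4.3,0,0,0],[0,0,-5,0,0,0],[0,0,-5.8,0,0,0],[0,0,-6.4,0,0,0],[0,0,-6.4,0,0,0]]])

```text
clock: 57.55
eef_pos: [621.7, 55.2, 339.5]
tool_rot: [-3.141, 0.002, -2.934]
force: [0.7, 0.8, -5.9]
width: 28.9
gripper_force: 63.6
```

```bash
python3 plan.py; python3 rim.py 76 50 232.7 1;python3 hang.py h11.png
```

```text
clk 57.5 [621.7  55.2 339.5] [-1.800e+02  1.000e-01 -1.681e+02] w 28.9 F [ 0.7  0.8 -5.9] q [-0.13  0.55 -0.    1.55  0.    1.03  1.64]
[(np.float32(251.74118), np.float64(3.0), np.float64(2.0)), (np.float32(251.37804), np.float64(3.0), np.float64(3.0)), (np.float32(250.94513), np.float64(3.0), np.float64(1.0)), (np.float32(250.69858), np.float64(4.0), np.float64(3.0))]
[(np.float32(299.15005), np.float64(8.0), np.float64(11.0)), (np.float32(298.8241), np.float64(8.0), np.float64(12.0)), (np.float32(297.97345), np.float64(9.0), np.float64(11.0)), (np.float32(296.97208), np.float64(9.0), np.float64(12.0))]
57.7 [664.75903032 152.27989178 220.        ] [313.67 125.26]
```

send_rows(rows=[[[0.6,0,0,0,0,0],[1.2,0,0,0,0,0],[2,0,0,0,0,0],[3,0,0,0,0,0],[4,0,0,0,0,0],[5,0,0,0,0,0],[6.5,0,0,0,0,0],[8,0,0,0,0,0],[9.5,0,0,0,0,0],[11,0,0,0,0,0]]])

```text
clock: 58.7
eef_pos: [512.4, 32.4, 338.6]
tool_rot: [-3.142, 0.0, -2.934]
force: [0.2, 0.8, -5.8]
width: 29.0
gripper_force: 63.5
```

```bash
python3 plan.py 512,-160,360,172 602.5,-366.5,360,160 602.5,-366.5,260,160
```

```text
clk 58.7 [512.4  32.4 338.6] [-180.     0.  -168.1] w 29.0 F [ 0.2  0.8 -5.8] q [-0.11  0.39 -0.01  1.85  0.    0.9   1.66]
512,-160,360,172 [  3.99 -18.82  -2.14] [0.    0.    0.347]
602.5,-366.5,360,160 [-11.84 -19.19  -0.  ] [ 0.    -0.     0.209]
602.5,-366.5,260,160 [ 0. -0. 10.] [0. 0. 0.]
```

send_rows(rows=[[[0,-2.5,-0.5,0,0,0.04],[0,-5,-1,0,0,0.08],[0.2,-7.5,-1.5,0,0,0.13],[0.4,-10,-2,0,0,0.17],[0.6,-12.5,-2.2,0,0,0.21],[0.8,-15,-2.2,0,0,0.26],[1.1,-17.5,-2.2,0,0,0.3],[1.3,-19.4,-2.2,0,0,0.34],[1.3,-19.4,-2.2,0,0,0.35],[1.3,-19.4,-2.2,0,0,0.35]]])

```text
clock: 59.7
eef_pos: [540.4, -159.6, 360.3]
tool_rot: [3.141, -0.001, 2.998]
force: [0.7, 0.7, -5.6]
width: 29.1
gripper_force: 63.5
```

```bash
python3 plan.py 602.5,-366.5,360,160
```

```text
clk 59.7 [ 540.4 -159.6  360.3] [179.9  -0.  171.8] w 29.1 F [ 0.7  0.7 -5.6] q [ 0.16  0.45  0.12  1.69 -0.06  1.01  1.73]
602.5,-366.5,360,160 [ -9.11 -19.59   0.  ] [ 0.001 -0.001  0.205]
```

send_rows(rows=[[[-1.1,-2.4,0,0,0,0.03],[-2.3,-4.9,0,0,0,0.05],[-3.4,-7.4,0,0,0,0.08],[-4.6,-9.8,0,0,0,0.1],[-5.7,-12.3,0,0,0,0.13],[-6.8,-14.7,0,0,0,0.15],[-8,-17.2,0,0,0,0.18],[-8.8,-19,0,0,0,0.2],[-9.1,-19.6,0,0,0,0.2],[-9.1,-19.6,0,0,0,0.2]]])

```text
clock: 60.7
eef_pos: [603.1, -366.2, 359.7]
tool_rot: [3.141, -0.001, 2.8]
force: [-0.9, 0.1, -4.9]
width: 29.2
gripper_force: 63.5
```

send_rows(rows=[[[0,0,3,0,0,0],[0,0,6,0,0,0],[0,0,8,0,0,0],[0,0,9.5,0,0,0],[0,0,10.4,0,0,0],[0,0,10.5,0,0,0],[0,0,10.5,0,0,0]]])

```text
clock: 61.4
eef_pos: [603.4, -366.8, 256.2]
tool_rot: [-3.142, 0.001, 2.799]
force: [0.4, -0.6, -5.1]
width: 29.1
gripper_force: 63.4
```

```bash
python3 rim.py 76 50 232.7 1; python3 plan.py 602.5,-366.5,240,160
```

```text
[(np.float32(193.81686), np.float64(-4.0), np.float64(4.0)), (np.float32(193.51134), np.float64(-4.0), np.float64(3.0)), (np.float32(193.2907), np.float64(-5.0), np.float64(3.0)), (np.float32(192.04642), np.float64(-5.0), np.float64(4.0))]
[(np.float32(119.56997), np.float64(12.0), np.float64(-5.0)), (np.float32(119.32555), np.float64(12.0), np.float64(-6.0)), (np.float32(119.1747), np.float64(12.0), np.float64(-4.0)), (np.float32(119.01798), np.float64(11.0), np.float64(-4.0))]
clk 61.5 [ 603.5 -367.2  256.8] [-1.800e+02  1.000e-01  1.604e+02] w 29.3 F [ 0.3 -0.8 -5.5] q [ 0.42  0.76  0.17  1.39 -0.14  0.99  1.84]
602.5,-366.5,240,160 [0.13 0.03 1.68] [-0.     0.002  0.006]
```

send_rows(rows=[[[-0.2,-0.1,0.7,0,0,0],[-0.2,-0.1,1.2,0,0,0],[-0.2,-0.1,1.6,0,0,0],[-0.2,-0.1,1.8,0,0,0],[-0.2,-0.1,1.8,0,0,0]]])

```text
clock: 62.0
eef_pos: [604.2, -368.3, 236.8]
tool_rot: [3.141, -0.001, 2.799]
force: [0.0, 0.2, -4.9]
width: 29.1
gripper_force: 63.6
```

send_rows(rows=[[[0,0,0.1,0,0,0],[0,0,0.1,0,0,0]]])

```text
clock: 62.2
eef_pos: [604.5, -368.5, 236.4]
tool_rot: [-3.142, 0.0, 2.799]
force: [0.2, 0.6, -5.8]
width: 29.1
gripper_force: 63.6
```

send_rows(rows=[[[0,0,0.1,0,0,0],[0,0,0.1,0,0,0]]])

```text
clock: 62.4
eef_pos: [604.6, -368.7, 236.2]
tool_rot: [-3.141, 0.001, 2.799]
force: [-0.5, 0.8, -2.1]
width: 29.0
gripper_force: 64.0
```

send_rows(rows=[[[0,0,0.1,0,0,0],[0,0,0.1,0,0,0]]])

```text
clock: 62.6
eef_pos: [604.6, -368.8, 236.2]
tool_rot: [-3.141, 0.001, 2.799]
force: [-2.6, 0.0, 5.7]
width: 28.9
gripper_force: 64.9
```

send_rows(rows=[[[0,0,0,0,0,0],[0,0,0,0,0,0],[0,0,0,0,0,0],[0,0,0,0,0,0],[0,0,0,0,0,0],[0,0,0,0,0,0]]], grip=0)

```text
clock: 63.2
eef_pos: [604.5, -368.5, 234.3]
tool_rot: [3.142, -0.0, 2.799]
force: [0.7, 0.6, -1.2]
width: 85.4
gripper_force: 0.0
```

send_rows(rows=[[[0,0,-1.5,0,0,0],[0,0,-4,0,0,0],[0,0,-7,0,0,0],[0,0,-11,0,0,0],[0,0,-14,0,0,0],[0,0,-14,0,0,0],[0,0,-14,0,0,0]]])

```text
clock: 63.9
eef_pos: [604.6, -368.6, 376.2]
tool_rot: [-3.141, 0.003, 2.799]
force: [0.4, 0.5, -0.9]
width: 85.1
gripper_force: 0.0
```

```bash
python3 - <<'E'
from h import *
t=snap('top');s=snap('side','end.png')
a=np.linspace(0,6.28,90)
g=cv2.GaussianBlur(cv2.cvtColor(np.array(s['pixels']),cv2.COLOR_RGB2GRAY).astype(np.float32),(0,0),.7)
gm=np.hypot(cv2.Sobel(g,5,1,0),cv2.Sobel(g,5,0,1))
for n,cx,cy,H,r,bz,yw in(('large',602,-367,76,50,169,-.35),('med',426,-206,58,40,151,-.26),('pan',442,-356,18,45,111,-.52)):
  best=[]
  for x in range(cx-16,cx+17):
   for y in range(cy-16,cy+17):
    S=0
    for z in(H+3,3):
      p=proj(s,np.c_[x+r*np.cos(a),y+r*np.sin(a),0*a+z]).astype(np.float32)
      if z==3:p=p[p[:,1]>p[:,1].mean()+2]
      S+=cv2.remap(gm,p[:,0][None],p[:,1][None],1).mean()
    best.append((round(float(S),1),x,y))
  best.sort(reverse=True)
  u,v=proj(s,[[cx,cy,bz+3]])[0].astype(int)
  print(n,best[:2],blockfit([(s,(u-10,u+11,v-12,v+13))],bz+3,yw)[0])
E
python3 plan.py
```

```text
large [(206.7, 601, -365), (206.2, 600, -365)] [ 604.07307588 -365.57063653  172.        ]
med [(210.9, 424, -203), (210.9, 423, -203)] [ 427.22574796 -204.04332641  154.        ]
pan [(286.0, 426, -354), (285.6, 426, -353)] [ 441.41933782 -351.59190133  114.        ]
clk 64.0 [ 604.  -368.1  373.6] [ 1.800e+02 -1.000e-01  1.604e+02] w 85.4 F [-0.6  0.7  0.4] q [ 0.41  0.67  0.18  1.24 -0.12  1.24  1.83]
```

```bash
python3 -c "
from cell import ctrl
print(ctrl.finish_job())"
```

```text
the job is handed in; nothing more can be done
None
```

The job is handed in: the pan is on the square mat, the medium then the large pail were weighed and stood on their round mats (both within about 3 mm of centre by camera), no small pail was seen, and the hook is empty.

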